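# Tip the core slices into the sample box

### The job

Pick up the aluminium tray by its handle, carry the three core slices on it to the open sample box and tip the tray so that they slide off its open end into the box, without touching the slices with the fingers. Then stand the empty tray flat on the bench again and close the lid of the box fully, leaving the other things on the bench where they are.

Things in the scene. Friction and masses are not known exactly. Their poses are not given: they have to be found in the camera images.
- tray_grip (a point): centre of the black grip bar of a loose aluminium channel tray (0.25 kg; about 0.6 kg with the slices). Axes are the tray's: z up, -x to its open end, y across. The bar is 16 mm thick (x), 78 mm long (y), 32 mm high (z); it bridges the tray on two legs at y = +-37.5 mm and slices pass under it. The tray's underside is at z = -90 mm, its open lip at x = -90 mm, its closed end at x = +120 mm.
- tray_lip (a point): middle of the tray's open lip, on the underside. The tray is 210 mm long and 72 mm wide, of 3 mm sheet, with walls 22 mm high along both sides and the far end, none at the lip. Same axes as tray_grip. The sheet is slick: slices begin to slide at a tilt of 13 to 20 degrees.
- slice_0: slice of a drilled concrete core, a disc 47 mm across and 24 mm thick, lying flat on the tray at the start (nearest the closed end); origin at the centre of its underside, z up through the disc
- slice_1: slice of a drilled concrete core, a disc 47 mm across and 31 mm thick, lying flat on the tray at the start (in the middle); origin at the centre of its underside, z up through the disc
- slice_2: slice of a drilled concrete core, a disc 47 mm across and 24 mm thick, lying flat on the tray at the start (nearest the open end); origin at the centre of its underside, z up through the disc
- sample_box: grey steel sample box, fixed to the bench, open at the top: 170 mm (its x) by 110 mm (its y) outside, 90 mm high, walls and floor 5 mm. Origin at the centre of its underside. Its lid is hinged along the top of the +x wall and stands up there at the start; the -x wall faces the tray's side of the bench.
- lid (a joint): hinge of the box's lid in rad: 0 = closed on the rim, pi/2 = upright, stop at 1.9 (leaning outward). The hinge is stiff: the lid stays wherever it is left; its free edge moves with 1 to 4 N.
- lid_hinge (a point): middle of the lid's hinge line, which runs along the box's y, at x = +85 mm, z = 90.5 mm in the box's frame. The lid is a flat steel sheet 170 mm long from the hinge, 110 mm wide, 6 mm thick (7.5 mm in the middle), with a tab 11 mm long and 50 mm wide at its free edge.
- mortar_cube: bystander: loose grey mortar cube, 50 mm; origin under its centre
- tape_measure: bystander: loose tape measure, 64 x 76 x 33 mm; origin under its centre
- screwdriver: bystander: loose screwdriver, 25 x 163 x 25 mm, lying along the front edge; origin under its centre
- marker: bystander: loose paint marker, 19 x 135 x 19 mm, lying along the front edge; origin under its centre
- sieve_pan: bystander: loose empty brass sieve pan, 101 mm across, 25 mm high; origin under its centre
There are look-alikes about, which are no part of the job. Leave any pink look-alike of the slice_0 alone.

How it is judged:
By the outcome, as a careful person would: the job done as asked, in the order asked, and still so for the second after the job is handed in, with the robot touching nothing.
It also fails if it takes over 72 s, if anything falls off the work surface, if the arm or the gripper's body presses on something with over 40 N, if the wrist force passes 120 N, or if a joint passes its speed limit or range.

### The arm

A 6-joint arm with a two-finger parallel gripper is mounted at the origin on a cart in front of the work surface, level with it; the furniture and walls round the work are solid. World frame = base frame: x ahead of the robot, y to its left, z up, the work surface at z = 0. Lengths are in m, angles in rad, forces in N, time in s.
With the tool pointing down it reaches from about 0.375 to 0.9 m from the base axis. Payload 3.1 kg.
Tool frame: the origin (TCP) lies midway between the tips of the shut fingers; the grasp point (between the pads) lies 19 mm behind it; x points along the fingers, y is the direction in which the jaws open and shut, and the axes are right-handed (so a half turn about x gives the same grasp; the last joint's range is limited). The gripper opens to 85 mm and grips with 20 to 120 N. Pads are 22 mm wide; open, the fingers measure 114 mm over their backs; the gripper's body (76 mm by 85 mm) begins 54 mm behind the grasp point. The pads swing forward as they close: fully open they stand 13 mm farther back than shut.
Start: joints at [1.087, 0.527, 1.433, -0, 1.181, -0.178], TCP at [0.188, 0.596, 0.231] pointing down, gripper open.
Joint ranges: [-3.08, 3.08], [-0.75, 2.2], [0.22, 2.44], [-1.43, 4.57], [0, 2.65], [-2.85, 2.85]. Speed limits (rad/s): [2.79, 2.79, 3.14, 3.14, 3.14, 3.14].

### API

Orientations are given as a unit quaternion [x, y, z, w].
In Python, from station import manip gives the robot as it stands.
- The arm moves only by the tool carry_out, never from a script. Its argument "commands" is a list that holds one entry, the list of rows, each a list of 7 numbers: the shift along the tool's x, y, z in units of 25 mm (1.0 is 25 mm), then the turn, a rotation vector about the tool's x, y, z in units of 5 degrees (1.0 is 5 degrees), then the finger opening in mm, from 0 to 85.4. A call has exactly 5 rows; each row is the pose to reach, as a shift and turn from the pose commanded when the call began, along the tool's axes at that moment; what a row does not reach only later rows make up. A row lasts 1/10 s, in which the tool goes at most 50 mm and 8.59 degrees, less where a joint would pass 70% of its speed; a pose out of reach is approached as far as the arm can. A call with a gripper value outside its range is refused whole. The fingers move at their own pace and stop on an object; "force" is the grip in N (left out, the last holds). Time passes only in rows, so rows that repeat a pose let the fingers close, or fill a call up. It gives the time, the measured TCP pose, the force and the opening at its end, in the units of the state.
- manip.sense(): the state, without advancing time (a new reading comes with each control period).
- manip.snapshot(name): name is "side" or "top"; returns a dict with "image" (480x640x3 uint8, red, green, blue), "fx", "fy", "cx", "cy" (pixels), "k1" (the pictures are not rectified: a ray, as slopes to the right and down, at radius r is drawn at 1 + k1 r^2 times it, then the intrinsics apply), "rvec" (rotation vector, rad) and "tvec" (3), from world to camera coordinates, as OpenCV has them. Camera axes: x right, y down, z forward; pixel columns grow to the right and rows downward; lengths in m; the calibration is good to about 2 mm. A picture is of the moment at which its call begins. There is no depth.
- manip.sign_off(): hands the job in, once; it reports no verdict.
The state is a dict: "t": time; "q": joint angles; "qd": joint speeds; "tau": joint torques, N m; "tcp_pos": TCP position; "tool_rot": TCP orientation; "force": force on the tool from outside, world axes, zero at the start; "ft_torque": the same for the moment, N m; "finger_gap": opening from 0.0 (shut) to 1.0 (fully open).
Only numpy, scipy, OpenCV 4.12 (cv2) and the standard library are available. Lean on these libraries where they do the work, as an engineer would, in place of code of your own. Each camera call takes 0.05 s, during which the arm holds its last target.

## Working session

There is one attempt and no reset: what is moved stays moved. The work goes in short steps, Python scripts to look and compute and a tool call to move; the robot and the scene stay as the last step left them, time stands still between calls to the robot, and variables do not carry over. Pictures are saved under pics/ and viewed, and the job is handed in when it is done.

Besides the shell and the picture viewer there is one more tool, called after "Request:" in YAML: its name, and indented under it one key for each argument. carry_out: Moves the arm, as the interface text tells. Its arguments: {"type":"object","properties":{"commands":{"type":"array"},"force":{"type":"number"}},"required":["commands"]}

```bash
ls; mkdir -p pics
python3 - <<'E'
from station import manip
import cv2,numpy as np
for n in ("side","top"):
    s=manip.snapshot(n); cv2.imwrite(f"pics/{n}0.png",s["image"][:,:,::-1])
    print(n,{k:v for k,v in s.items() if k!="image"})
    R=cv2.Rodrigues(np.array(s["rvec"]))[0]; print("campos",-R.T@np.array(s["tvec"]))
print(manip.sense())
E
```

```text
pics
side {'fx': 563.1833761792827, 'fy': 563.1833761792827, 'cx': 312.3355457337601, 'cy': 239.86988974981344, 'k1': -0.06863105617853238, 'rvec': array([ 2.0008047 , -0.60086489,  0.34119736]), 'tvec': array([-0.41929901,  0.20699453,  1.3879971 ])}
campos [-0.2507187  -1.17129402  0.84285514]
top {'fx': 478.2117839533685, 'fy': 478.2117839533685, 'cx': 320.4682129905668, 'cy': 249.26885612089933, 'k1': -0.0483331304530247, 'rvec': array([ 2.17306607, -2.1215889 ,  0.20155016]), 'tvec': array([3.24254414e-05, 4.94888086e-01, 1.06744280e+00])}
campos [0.31476356 0.03659743 1.13310762]
{'t': 0.1, 'q': array([ 1.08649630e+00,  5.28361216e-01,  1.43378184e+00,  1.78117672e-05,
        1.18139135e+00, -1.78492581e-01]), 'qd': array([-9.05219021e-04, -1.79048759e-03, -1.06835078e-03, -4.59219999e-04,
       -3.47865386e-05,  1.40316125e-03]), 'tau': array([ 1.46870725e-04, -4.43303597e+01, -1.78585553e+01, -1.73412709e-04,
        3.84516141e-03, -1.75942951e-06]), 'tcp_pos': array([0.18782314, 0.59543625, 0.23043639]), 'tool_rot': array([ 0.10705351,  0.69908513, -0.10834804,  0.69862739]), 'force': array([-0.3410695 ,  0.00115545, -0.67031145]), 'ft_torque': array([-0.002594  , -0.01733435,  0.05289409]), 'finger_gap': 0.9994333519184426}
```

View pics/side0.png

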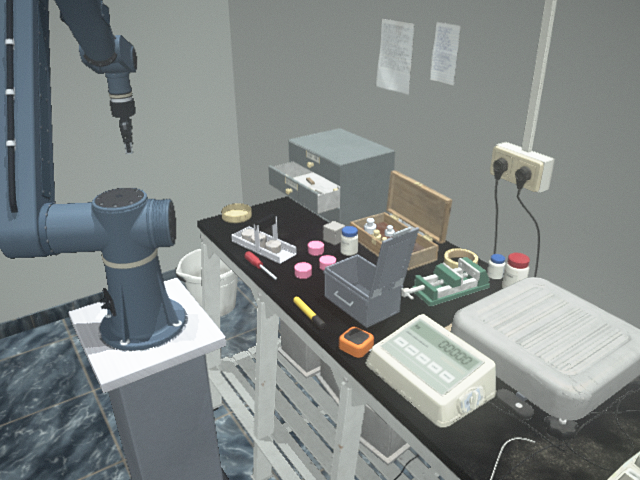

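View pics/top0.png

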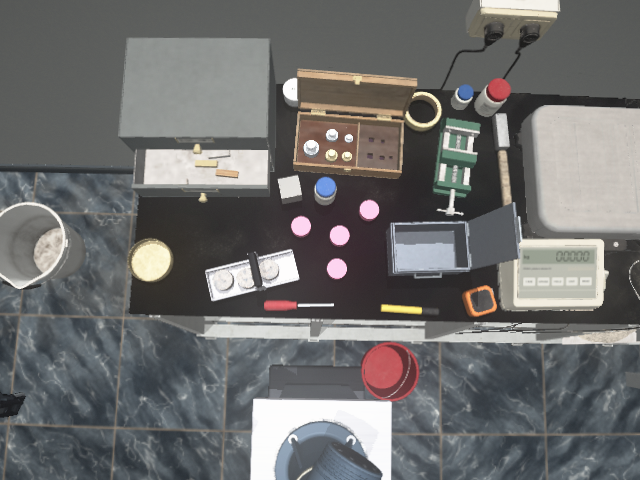

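Top view: the tray is at about (252,274), the box at about (430,248) with its lid to the right (world -y), and four pink look-alikes lie between them. I'll zoom in.

Run:
```python
import cv2
t=cv2.imread("pics/top0.png"); s=cv2.imread("pics/side0.png")
cv2.imwrite("pics/t_tray.png",cv2.resize(t[235:315,195:345],None,fx=5,fy=5,interpolation=cv2.INTER_CUBIC))
cv2.imwrite("pics/t_box.png",cv2.resize(t[195:325,375:535],None,fx=4.5,fy=4.5,interpolation=cv2.INTER_CUBIC))
cv2.imwrite("pics/s_all.png",cv2.resize(s[195:365,215:425],None,fx=3.5,fy=3.5,interpolation=cv2.INTER_CUBIC))
```

```text
(no output)
```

View pics/t_tray.png

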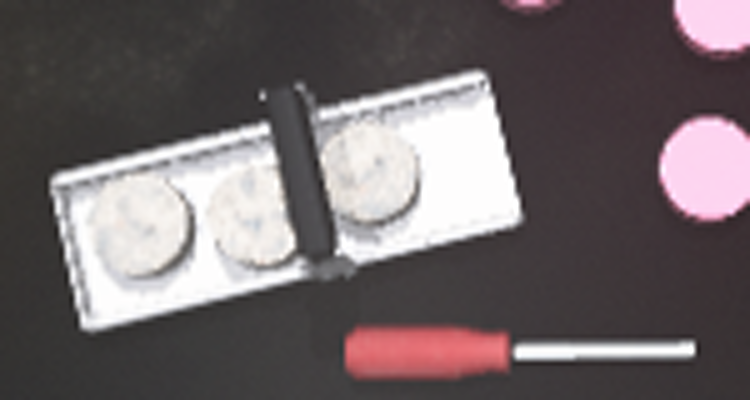

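View pics/t_box.png

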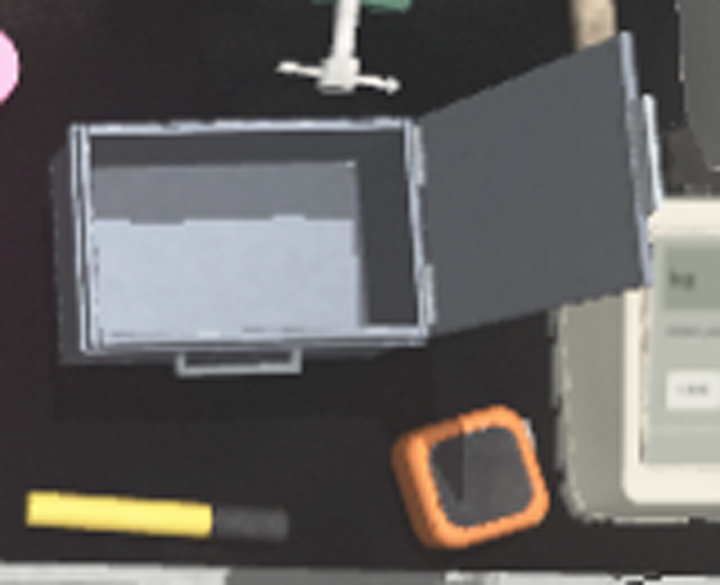

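View pics/s_all.png

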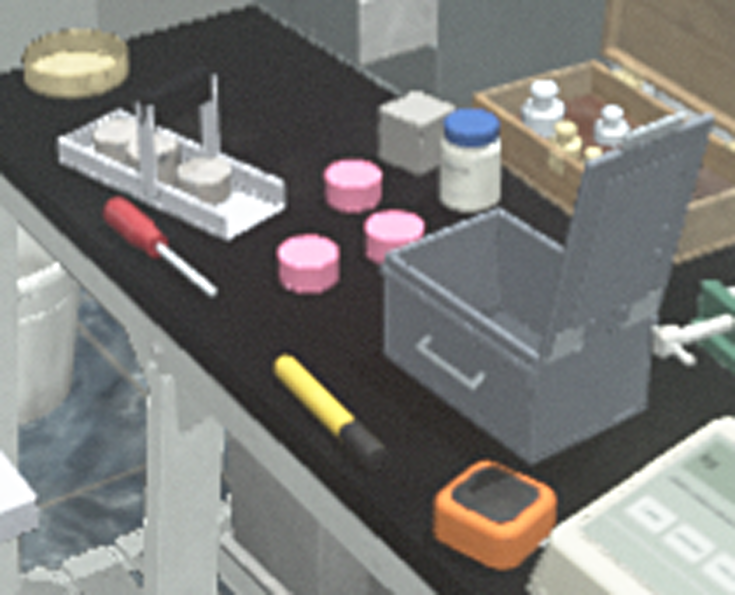

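```bash
cat > h.py <<'E'
import numpy as np,cv2
from scipy.spatial.transform import Rotation as Rn
from station import manip
def cam(n):
    s=manip.snapshot(n); return s
def ray(s,uv):
    K=np.array([[s["fx"],0,s["cx"]],[0,s["fy"],s["cy"]],[0,0,1]])
    p=cv2.undistortPoints(np.array(uv,float).reshape(-1,1,2),K,np.array([s["k1"],0,0,0,0.]))[:,0]
    R=cv2.Rodrigues(np.array(s["rvec"]))[0]
    d=np.c_[p,np.ones(len(p))]@R
    return -R.T@np.array(s["tvec"]),d
def plane(s,uv,z):
    c,d=ray(s,uv); return c+d*((z-c[2])/d[:,2])[:,None]
def tri(s1,u1,s2,u2):
    c1,d1=ray(s1,u1);c2,d2=ray(s2,u2);out=[]
    for a,b in zip(d1,d2):
        A=np.stack([a,-b],1);k,*_=np.linalg.lstsq(A,c2-c1,rcond=None)
        p,q=c1+a*k[0],c2+b*k[1]; out.append(np.r_[(p+q)/2,np.linalg.norm(p-q)])
    return np.array(out)
def proj(s,P):
    K=np.array([[s["fx"],0,s["cx"]],[0,s["fy"],s["cy"]],[0,0,1]])
    return cv2.projectPoints(np.array(P,float).reshape(-1,3),np.array(s["rvec"]),np.array(s["tvec"]),K,np.array([s["k1"],0,0,0,0.]))[0][:,0]
E
python3 - <<'E'
from h import *
np.set_printoptions(precision=4,suppress=True)
T=cam("top");S=cam("side")
tc=lambda a:np.array(a)/5+[195,235]-0.4
tb=lambda a:np.array(a)/4.5+[375,195]-0.4
sc=lambda a:np.array(a)/3.5+[215,195]-0.4
print("tray corners z=22: closedUp, closedLow, lipUp, lipLow\n",plane(T,tc([[52,178],[85,330],[487,70]]),.022),plane(T,tc([[523,222]]),.022))
print("bar top",plane(T,tc([[270,92],[298,90],[305,262],[335,262],[302,177]]),.106))
# side: wall-top corners near/far at lip, and lip sheet
print("side lip wall top far(284,182), near top",plane(S,sc([[284,182],[60,140],[120,110]]),.022))
print("side lip bottom corners",plane(S,sc([[232,237],[285,205]]),.0))
print("box rim L-up,R-up,R-low,L-low (z=.09)\n",plane(T,tb([[70,125],[418,120],[430,343],[85,353]]),.09))
print("box rim side",plane(S,sc([[500,210],[385,262],[540,360]]),.09))
print("lid top corners tri",tri(T,tb([[625,33],[647,285]]),S,sc([[712,118],[592,160]])))
pk=cv2.inRange(cv2.cvtColor(T["image"],cv2.COLOR_RGB2HSV),(150,40,150),(179,255,255))
for c in cv2.findContours(pk,0,2)[0]:
    if cv2.contourArea(c)>100:
        (u,v),r=cv2.minEnclosingCircle(c);print("pink",u,v,r,plane(T,[[u,v]],.024))
print("others marker ends, tape, screwdriver tip, bottle, vise, scale",plane(T,[[381,309],[438,312],[480,301],[334,305],[265,305]],.01),plane(T,[[325,186]],.08),plane(T,[[450,208]],.03),plane(T,[[515,240],[500,305]],.06))
E
```

```text
tray corners z=22: closedUp, closedLow, lipUp, lipLow
 [[0.4413 0.2795 0.022 ]
 [0.3712 0.2601 0.022 ]
 [0.4976 0.0785 0.022 ]] [[0.4263 0.0595 0.022 ]]
bar top [[0.4717 0.169  0.106 ]
 [0.4729 0.1569 0.106 ]
 [0.3983 0.1507 0.106 ]
 [0.3986 0.1378 0.106 ]
 [0.435  0.1536 0.106 ]]
side lip wall top far(284,182), near top [[0.4968 0.0847 0.022 ]
 [0.3719 0.2613 0.022 ]
 [0.4431 0.283  0.022 ]]
side lip bottom corners [[0.4321 0.0631 0.    ]
 [0.4965 0.0837 0.    ]]
box rim L-up,R-up,R-low,L-low (z=.09)
 [[ 0.5518 -0.142   0.09  ]
 [ 0.5594 -0.3182  0.09  ]
 [ 0.4467 -0.321   0.09  ]
 [ 0.4377 -0.1491  0.09  ]]
box rim side [[ 0.5478 -0.1485  0.09  ]
 [ 0.4335 -0.1616  0.09  ]
 [ 0.4493 -0.3233  0.09  ]]
lid top corners tri [[ 0.5607 -0.3533  0.2538  0.0029]
 [ 0.4533 -0.3581  0.2569  0.0025]]
pink 389.8970642089844 371.3676452636719 29.652969360351562 [[ 0.2202 -0.1525  0.024 ]]
pink 280.0 304.5 16.19423484802246 [[0.366 0.102 0.024]]
pink 336.5 268.1111145019531 10.221866607666016 [[ 0.4538 -0.0269  0.024 ]]
pink 339.1329650878906 234.8297882080078 10.058650970458984 [[ 0.5332 -0.0319  0.024 ]]
pink 300.5 225.625 10.019612312316895 [[0.5529 0.0601 0.024 ]]
pink 369.0555419921875 209.05555725097656 9.922335624694824 [[ 0.598  -0.1026  0.024 ]]
pink 498.8169250488281 88.36885070800781 11.189255714416504 [[ 0.9248 -0.434   0.024 ]]
others marker ends, tape, screwdriver tip, bottle, vise, scale [[ 0.3616 -0.1338  0.01  ]
 [ 0.3573 -0.2688  0.01  ]
 [ 0.3852 -0.3702  0.01  ]
 [ 0.3685 -0.0233  0.01  ]
 [ 0.3647  0.1377  0.01  ]] [[0.6349 0.0056 0.08  ]] [[ 0.6049 -0.2969  0.03  ]] [[ 0.5252 -0.4397  0.06  ]
 [ 0.3739 -0.3982  0.06  ]]
```

```bash
cat >> h.py <<'E'
np.set_printoptions(precision=3,suppress=True)
def toolR(down, y):
    x=np.array(down,float);x/=np.linalg.norm(x);y=np.array(y,float);y-=x*(x@y);y/=np.linalg.norm(y)
    return np.stack([x,y,np.cross(x,y)],1)
def delta(pos,R,st=None,cmd=None):
    """units from current pose to TCP pos,R"""
    st=st or manip.sense()
    R0=Rn.from_quat(st["tool_rot"]).as_matrix()
    d=R0.T@(np.array(pos)-st["tcp_pos"])/.025
    r=Rn.from_matrix(R0.T@R).as_rotvec()*180/np.pi/5
    return d,r
E
python3 - <<'E'
from h import *
st=manip.sense()
print(Rn.from_quat(st["tool_rot"]).as_matrix())
tx=np.array([-.267,.9636,0]); g=np.array([.437,.155,.09])
for s in (1,-1):
    R=toolR([0,0,-1],s*tx)
    for h in (.17,.0):
        p=g+[0,0,-.019+h]
        print(s,h,p,*delta(p,R,st))
E
```

```text
[[-0.001  0.301  0.954]
 [-0.001  0.954 -0.301]
 [-1.    -0.001 -0.   ]]
1 0.17 [0.437 0.155 0.241] [ -0.397 -13.808  14.806] [-6.602 -0.007  0.014]
1 0.0 [0.437 0.155 0.071] [  6.403 -13.799  14.808] [-6.602 -0.007  0.014]
-1 0.17 [0.437 0.155 0.241] [ -0.397 -13.808  14.806] [29.398  0.018  0.009]
-1 0.0 [0.437 0.155 0.071] [  6.403 -13.799  14.808] [29.398  0.018  0.009]
```

```bash
cat >> h.py <<'E'
C=np.array([[0,-1,0],[0,0,-1],[1,0,0.]])
def fkR(q):
    return (Rn.from_euler('ZYZYZ',[0]*5) if False else Rn.from_euler('z',q[0])*Rn.from_euler('y',q[1]+q[2])*Rn.from_euler('z',q[3])*Rn.from_euler('y',q[4])*Rn.from_euler('z',q[5])).as_matrix()@C
E
python3 - <<'E'
from h import *
st=manip.sense()
print(np.abs(fkR(st["q"])-Rn.from_quat(st["tool_rot"]).as_matrix()).max())
f=np.array([.048,-.999,0]);z=np.array([0,0,1.])
for th in (0,20,35,45):
  t=np.radians(th);fp=np.cos(t)*f-np.sin(t)*z;zp=np.cos(t)*z+np.sin(t)*f
  for s in (1,-1):
    R=toolR(-zp,-s*fp)
    for q1 in (-.3,-.55):
      for a in (1.9,2.2):
        M=(Rn.from_euler('z',q1)*Rn.from_euler('y',a)).inv().as_matrix()@R@C.T
        e=Rn.from_matrix(M).as_euler('ZYZ'); 
        print(th,s,q1,a,e)
E
```

```text
2.237793284010081e-16
0 1 -0.3 1.9 [ 0.     1.242 -1.919]
0 1 -0.3 2.2 [-0.     0.942 -1.919]
0 1 -0.55 1.9 [ 0.     1.242 -2.169]
0 1 -0.55 2.2 [ 0.     0.942 -2.169]
0 -1 -0.3 1.9 [-0.     1.242  1.223]
0 -1 -0.3 2.2 [-0.     0.942  1.223]
0 -1 -0.55 1.9 [0.    1.242 0.973]
0 -1 -0.55 2.2 [0.    0.942 0.973]
20 1 -0.3 1.9 [ 0.334  1.376 -2.006]
20 1 -0.3 2.2 [ 0.37   1.094 -2.115]
20 1 -0.55 1.9 [ 0.289  1.449 -2.234]
20 1 -0.55 2.2 [ 0.313  1.162 -2.326]
20 -1 -0.3 1.9 [0.334 1.376 1.135]
20 -1 -0.3 2.2 [0.37  1.094 1.026]
20 -1 -0.55 1.9 [0.289 1.449 0.907]
20 -1 -0.55 2.2 [0.313 1.162 0.816]
35 1 -0.3 1.9 [ 0.572  1.491 -2.039]
35 1 -0.3 2.2 [ 0.606  1.241 -2.209]
35 1 -0.55 1.9 [ 0.494  1.612 -2.243]
35 1 -0.55 2.2 [ 0.508  1.348 -2.387]
35 -1 -0.3 1.9 [0.572 1.491 1.103]
35 -1 -0.3 2.2 [0.606 1.241 0.933]
35 -1 -0.55 1.9 [0.494 1.612 0.899]
35 -1 -0.55 2.2 [0.508 1.348 0.755]
45 1 -0.3 1.9 [ 0.727  1.57  -2.045]
45 1 -0.3 2.2 [ 0.75   1.348 -2.248]
45 1 -0.55 1.9 [ 0.632  1.72  -2.229]
45 1 -0.55 2.2 [ 0.627  1.476 -2.406]
45 -1 -0.3 1.9 [0.727 1.57  1.096]
45 -1 -0.3 2.2 [0.75  1.348 0.894]
45 -1 -0.55 1.9 [0.632 1.72  0.912]
45 -1 -0.55 2.2 [0.627 1.476 0.736]
```

Request:
carry_out:
  commands:
    - [[0, -1.3, 1.4, -0.7, 0, 0, 85], [0, -2.7, 2.9, -1.4, 0, 0, 85], [0, -4.1, 4.4, -2.1, 0, 0, 85], [0, -5.5, 5.9, -2.8, 0, 0, 85], [0, -6.9, 7.4, -3.5, 0, 0, 85]]
  force: 90

```text
t: 0.7
tcp_pos: [0.3106, 0.3786, 0.2313]
tool_rot: [-0.001, 0.707, 0.001, 0.707]
force: [1.0, 0.9, 0.3]
finger_gap: 0.994
```

Request:
carry_out:
  commands:
    - [[0, 0.1, 1.9, -0.7, 0, 0, 85], [0, 0.2, 3.8, -1.4, 0, 0, 85], [0, 0.3, 5.7, -2.1, 0, 0, 85], [0, 0.4, 7.6, -2.8, 0, 0, 85], [0, 0.4, 7.8, -3.1, 0, 0, 85]]

```text
t: 1.2
tcp_pos: [0.5115, 0.3898, 0.231]
tool_rot: [-0.094, 0.699, 0.095, 0.703]
force: [-0.8, -0.1, 0.1]
finger_gap: 0.996
```

The second move used axes from before the turn, so the arm went astray. It's still in free space. I'll recompute from where it is now.

Run:
```python
from h import *
tx=np.array([-.267,.9636,0]); g=np.array([.437,.155,.09])
print(*delta(g+[0,0,-.019+.1],toolR([0,0,-1],tx)), manip.sense()["q"])
```

```text
[ 2.372 -8.269 -5.374] [-0.027  0.063 -0.   ] [ 0.478  0.551  1.389 -0.001  1.197 -1.36 ]
```

Request:
carry_out:
  commands:
    - [[0, -1.5, -1.0, 0, 0, 0, 85], [0, -3.2, -2.1, 0, 0, 0, 85], [0.5, -4.9, -3.2, 0, 0, 0, 85], [1.3, -6.6, -4.3, 0, 0.03, 0, 85], [2.1, -8.0, -5.2, 0, 0.06, 0, 85]]

```text
t: 1.7
tcp_pos: [0.4328, 0.1645, 0.1804]
tool_rot: [-0.096, 0.702, 0.095, 0.699]
force: [0.7, -1.1, 0.2]
finger_gap: 0.999
```

Run:
```python
from h import *
for n in ("top","side"):
    s=cam(n);im=s["image"][:,:,::-1]
    im=im[205:325,180:350] if n=="top" else im[190:300,190:340]
    cv2.imwrite(f"pics/{n}1.png",cv2.resize(im,None,fx=4.6,fy=4.6,interpolation=cv2.INTER_CUBIC))
tx=np.array([-.267,.9636,0]); g=np.array([.437,.155,.09])
print(*delta(g+[0,0,-.019],toolR([0,0,-1],tx)), manip.sense()["tcp_pos"])
```

```text
[ 4.268 -0.358  0.346] [-0.056 -0.19  -0.008] [0.428 0.162 0.178]
```

View pics/top1.png

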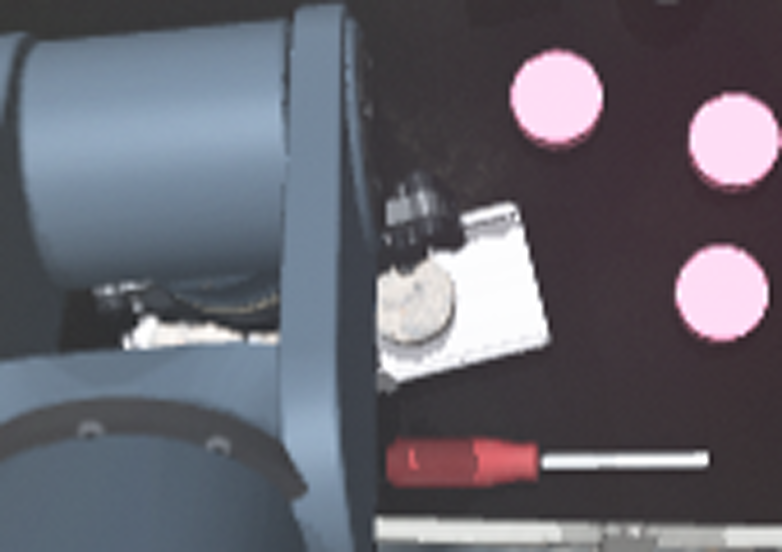

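View pics/side1.png

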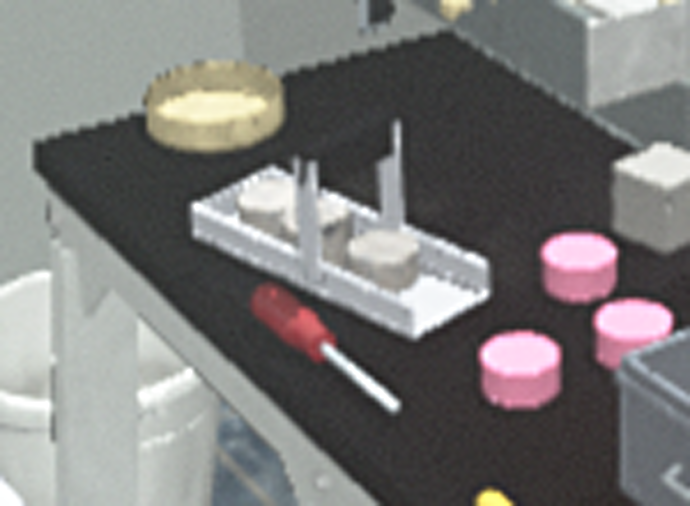

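The tray hasn't moved; the gripper hovers above it. I'll check the bar position from the side view and descend.

Run:
```python
from h import *
S=cam("side");st=manip.sense()
print("tcp proj",proj(S,st["tcp_pos"]))
c=np.array([.437,.155]);x=np.array([-.267,.9636]);y=np.array([-.9636,-.267])
im=S["image"][:,:,::-1].copy()
big=cv2.resize(im[190:300,190:340],None,fx=5,fy=5,interpolation=cv2.INTER_CUBIC)
def dr(P,col):
    uv=(proj(S,P)-[190,190]+.5)*5
    for a,b in zip(uv[:-1],uv[1:]): cv2.line(big,tuple(map(int,a)),tuple(map(int,b)),col,1)
def pt(a,b,z): return [*(c+x*a+y*b),z]
dr([pt(-.09,-.036,0),pt(-.09,.036,0),pt(.12,.036,0),pt(.12,-.036,0),pt(-.09,-.036,0)],(0,0,255))
for z in(.106,.074): dr([pt(-.008,-.039,z),pt(-.008,.039,z),pt(.008,.039,z),pt(.008,-.039,z),pt(-.008,-.039,z)],(0,255,0))
cv2.imwrite("pics/side2.png",big)
```

```text
tcp proj [[260.71  194.425]]
```

View pics/side2.png

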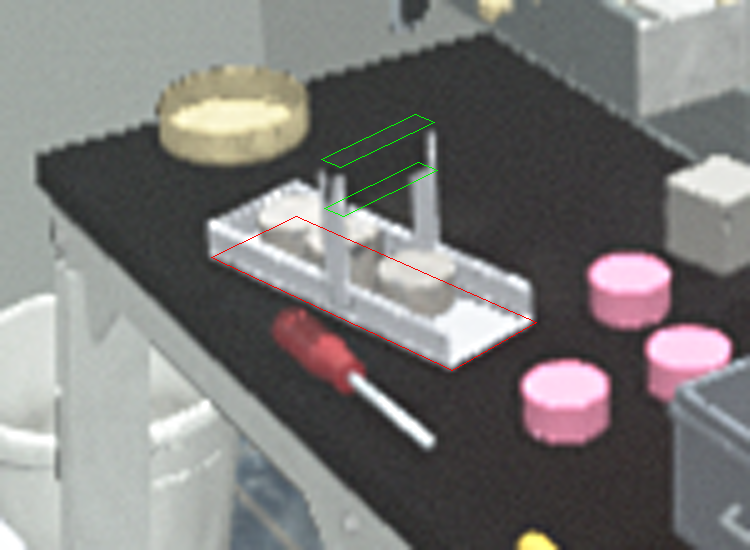

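The overlay fits the tray to within about 2 mm, so I'll descend on the bar.

Request:
carry_out:
  commands:
    - [[0, -0.3, 0.3, 0, -0.19, 0, 85], [1.2, -0.36, 0.35, 0, -0.19, 0, 85], [2.6, -0.36, 0.35, 0, -0.19, 0, 85], [3.8, -0.36, 0.35, 0, -0.19, 0, 85], [4.27, -0.36, 0.35, -0.06, -0.19, 0, 85]]

```text
t: 2.35
tcp_pos: [0.4451, 0.1603, 0.0716]
tool_rot: [-0.097, 0.696, 0.098, 0.704]
force: [-0.7, 0.1, -0.4]
finger_gap: 0.993
```

Run:
```python
from h import *
tx=np.array([-.267,.9636,0]); g=np.array([.437,.155,.09])
print(*delta(g+[0,0,-.019],toolR([0,0,-1],tx)), manip.sense()["tcp_pos"],manip.sense()["force"])
```

```text
[ 0.019 -0.115 -0.37 ] [ 0.083  0.129 -0.003] [0.445 0.16  0.072] [-0.668  0.06  -0.393]
```

Request:
carry_out:
  commands:
    - [[0, -0.1, -0.35, 0.08, 0.13, 0, 85], [0, -0.1, -0.35, 0.08, 0.13, 0, 60], [0, -0.1, -0.35, 0.08, 0.13, 0, 40], [0, -0.1, -0.35, 0.08, 0.13, 0, 25], [0, -0.1, -0.35, 0.08, 0.13, 0, 18]]
  force: 90

```text
t: 2.85
tcp_pos: [0.4374, 0.1546, 0.0742]
tool_rot: [-0.095, 0.7, 0.095, 0.702]
force: [-1.1, -0.3, 0.7]
finger_gap: 0.321
```

Request:
carry_out:
  commands:
    - [[0, 0, 0, 0, 0, 0, 5], [0, 0, 0, 0, 0, 0, 5], [0, 0, 0, 0, 0, 0, 5], [0, 0, 0, 0, 0, 0, 5], [0, 0, 0, 0, 0, 0, 5]]
  force: 90

```text
t: 3.35
tcp_pos: [0.4372, 0.1547, 0.0742]
tool_rot: [-0.094, 0.7, 0.095, 0.701]
force: [-0.7, 0.8, 6.3]
finger_gap: 0.172
```

Run:
```python
from h import *
s=cam("side");im=s["image"][:,:,::-1]
cv2.imwrite("pics/side3.png",cv2.resize(im[150:300,190:340],None,fx=4,fy=4,interpolation=cv2.INTER_CUBIC))
st=manip.sense();R=Rn.from_quat(st["tool_rot"]).as_matrix()
print(st["tcp_pos"],R,st["finger_gap"]*85.4,st["force"],st["q"])
```

```text
[0.437 0.155 0.074] [[ 0.002 -0.265  0.964]
 [ 0.001  0.964  0.265]
 [-1.     0.     0.002]] 14.827666828086995 [-0.544  1.172  5.861] [ 0.098  0.596  1.965  0.001  0.579 -1.742]
```

View pics/side3.png

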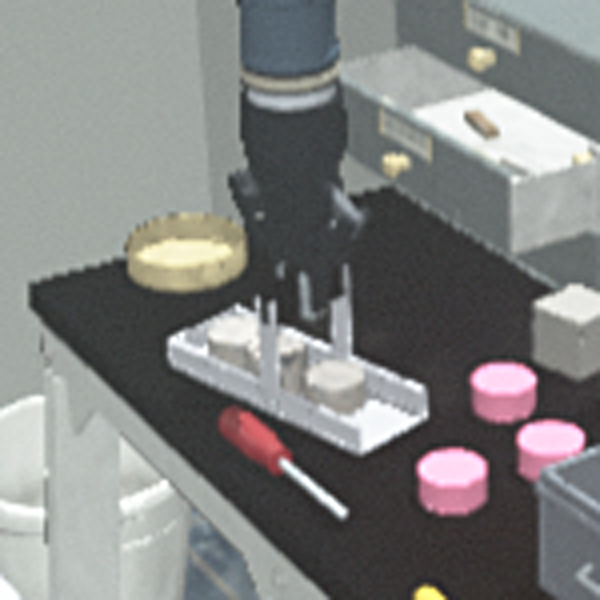

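The bar is gripped (gap 14.8 mm). I'll start lifting gently and check the box fit at the same time.

Request:
carry_out:
  commands:
    - [[-0.1, 0, 0, 0, 0, 0, 5], [-0.3, 0, 0, 0, 0, -0.1, 5], [-0.6, 0, 0, 0, 0, -0.3, 5], [-1.0, 0, 0, 0, 0, -0.5, 5], [-1.4, 0, 0, 0, 0, -0.8, 5]]

```text
t: 3.9
tcp_pos: [0.436, 0.154, 0.1084]
tool_rot: [-0.119, 0.698, 0.069, 0.703]
force: [0.1, 0.5, -4.4]
finger_gap: 0.171
```

Run:
```python
from h import *
S=cam("side");T=cam("top")
cv2.imwrite("pics/side4.png",cv2.resize(S["image"][150:300,190:340,::-1],None,fx=4,fy=4,interpolation=cv2.INTER_CUBIC))
c=np.array([.498,-.234]);yaw=np.radians(-87.2)
x=np.array([np.cos(yaw),np.sin(yaw)]);y=np.array([-x[1],x[0]])
def pt(a,b,z): return [*(c+x*a+y*b),z]
for s,n,(u0,v0,u1,v1),k in ((T,"top",(375,195,535,325),4.5),(S,"side",(315,220,425,330),5)):
    big=cv2.resize(s["image"][v0:v1,u0:u1,::-1],None,fx=k,fy=k,interpolation=cv2.INTER_CUBIC)
    def dr(P,col):
        uv=(proj(s,P)-[u0,v0]+.5)*k
        for a,b in zip(uv[:-1],uv[1:]): cv2.line(big,tuple(map(int,a)),tuple(map(int,b)),col,1)
    for z,col in((0,(0,0,255)),(.09,(0,255,0))):
        dr([pt(-.085,-.055,z),pt(.085,-.055,z),pt(.085,.055,z),pt(-.085,.055,z),pt(-.085,-.055,z)],col)
    cv2.imwrite(f"pics/box_{n}.png",big)
st=manip.sense();print(st["force"],st["finger_gap"]*85.4,st["tcp_pos"])
```

```text
[ 0.847  1.024 -5.582] 14.73831763866763 [0.437 0.155 0.109]
```

View pics/side4.png

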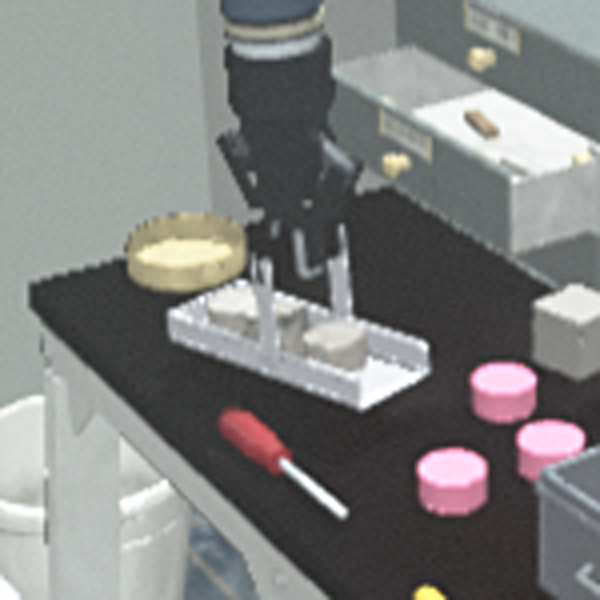

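View pics/box_top.png

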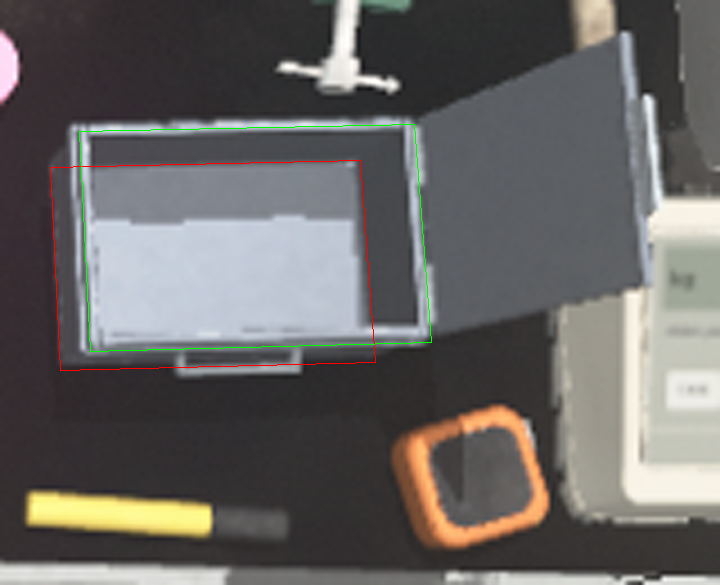

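View pics/box_side.png

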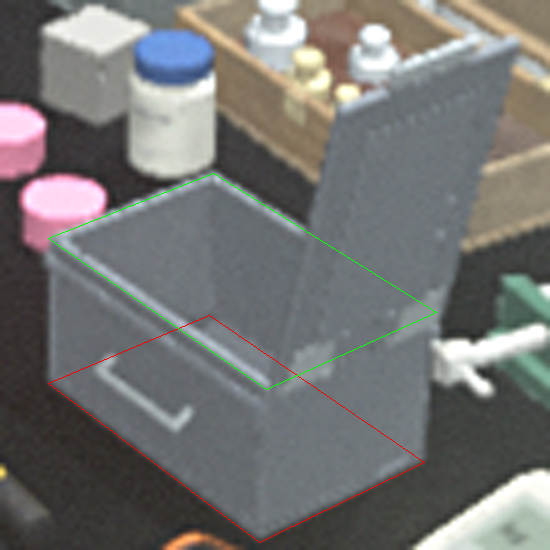

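```bash
cat >> h.py <<'E'
BC=np.array([.499,-.233,0]); BY=np.radians(-87.5)
def trayR(yawf,tilt):
    """yawf: yaw of lip direction, tilt lip-down; tool rotation"""
    f=np.array([np.cos(yawf),np.sin(yawf),0]);z=np.array([0,0,1.])
    fp=np.cos(tilt)*f-np.sin(tilt)*z;zp=np.cos(tilt)*z+np.sin(tilt)*f
    return toolR(-zp,-fp)
def rows(p0,R0,poses,gap=5):
    out=[]
    for p,R in poses:
        d=R0.T@(p-p0)/.025; r=Rn.from_matrix(R0.T@R).as_rotvec()*180/np.pi/5
        out.append([round(float(v),2) for v in (*d,*r)]+[gap])
    return out
def gp(g,yawf,tilt,dz=.019):  # bar-grasp point -> TCP pose
    R=trayR(yawf,tilt); return np.array(g)+R[:,0]*dz,R
mj=lambda u:10*u**3-15*u**4+6*u**5
E
python3 - <<'E'
from h import *
st=manip.sense();R0=Rn.from_quat(st["tool_rot"]).as_matrix();p0=st["tcp_pos"]
print(R0)
yf0=np.arctan2(-R0[1,1],-R0[0,1]);print(np.degrees(yf0))
g0=p0-R0[:,0]*.019; g1=BC+np.array([np.cos(BY),np.sin(BY),0])*-.072;g1[2]=.262
print(g0,g1)
N=20;seq=[]
for i in range(1,N+1):
    u=mj(i/N); seq.append(gp(g0+(g1-g0)*u,yf0+(BY-yf0)*u,np.radians(-4)))
p,R=p0,R0
for k in range(0,N,5):
    print(rows(p,R,seq[k:k+5])); p,R=seq[k+4]
print(seq[-1])
E
```

```text
[[ 0.02  -0.266  0.964]
 [-0.067  0.962  0.266]
 [-0.998 -0.07   0.001]]
-74.56221122519247
[0.436 0.156 0.128] [ 0.496 -0.161  0.262]
[[-0.01, -0.01, -0.0, 0.0, 0.02, 0.01, 5], [-0.04, -0.11, -0.01, 0.02, 0.02, 0.01, 5], [-0.12, -0.35, -0.03, 0.07, 0.02, 0.01, 5], [-0.26, -0.76, -0.06, 0.15, 0.03, 0.01, 5], [-0.46, -1.37, -0.11, 0.27, 0.03, 0.01, 5]]
[[-0.26, -0.79, -0.05, 0.15, 0.01, -0.0, 5], [-0.59, -1.74, -0.1, 0.34, 0.02, 0.0, 5], [-0.95, -2.83, -0.17, 0.55, 0.04, 0.0, 5], [-1.35, -4.01, -0.24, 0.78, 0.05, -0.0, 5], [-1.76, -5.24, -0.31, 1.02, 0.07, 0.0, 5]]
[[-0.41, -1.23, 0.03, 0.24, 0.02, -0.0, 5], [-0.81, -2.42, 0.07, 0.47, 0.03, -0.0, 5], [-1.18, -3.51, 0.1, 0.68, 0.05, -0.0, 5], [-1.5, -4.46, 0.12, 0.87, 0.06, -0.0, 5], [-1.76, -5.25, 0.14, 1.02, 0.07, -0.0, 5]]
[[-0.2, -0.6, 0.07, 0.12, 0.01, 0.0, 5], [-0.34, -1.01, 0.12, 0.2, 0.01, 0.0, 5], [-0.42, -1.25, 0.14, 0.25, 0.02, -0.0, 5], [-0.46, -1.35, 0.16, 0.26, 0.02, 0.0, 5], [-0.46, -1.36, 0.16, 0.27, 0.02, 0.0, 5]]
(array([ 0.496, -0.162,  0.243]), array([[ 0.003, -0.044,  0.999],
       [-0.07 ,  0.997,  0.044],
       [-0.998, -0.07 ,  0.   ]]))
```

Request:
carry_out:
  commands:
    - [[-0.01, -0.01, 0, 0, 0.02, 0, 5], [-0.04, -0.1, 0, 0.02, 0.02, 0, 5], [-0.12, -0.35, -0.03, 0.07, 0.02, 0, 5], [-0.26, -0.76, -0.06, 0.15, 0.03, 0, 5], [-0.46, -1.37, -0.1, 0.27, 0.03, 0, 5]]

```text
t: 4.5
tcp_pos: [0.4427, 0.1208, 0.1221]
tool_rot: [-0.111, 0.699, 0.062, 0.704]
force: [-0.2, -0.6, -5.4]
finger_gap: 0.173
```

Request:
carry_out:
  commands:
    - [[-0.26, -0.8, -0.05, 0.15, 0, 0, 5], [-0.6, -1.75, -0.1, 0.34, 0.02, 0, 5], [-0.95, -2.85, -0.17, 0.55, 0.04, 0, 5], [-1.35, -4.0, -0.24, 0.78, 0.05, 0, 5], [-1.76, -5.24, -0.31, 1.02, 0.07, 0, 5]]

```text
t: 5.0
tcp_pos: [0.4659, -0.0059, 0.1756]
tool_rot: [-0.079, 0.703, 0.03, 0.706]
force: [1.5, -0.9, -5.3]
finger_gap: 0.17
```

Request:
carry_out:
  commands:
    - [[-0.41, -1.23, 0.03, 0.24, 0.02, 0, 5], [-0.81, -2.42, 0.07, 0.47, 0.03, 0, 5], [-1.18, -3.5, 0.1, 0.68, 0.05, 0, 5], [-1.5, -4.46, 0.12, 0.87, 0.06, 0, 5], [-1.76, -5.25, 0.14, 1.02, 0.07, 0, 5]]

```text
t: 5.5
tcp_pos: [0.4893, -0.1323, 0.2288]
tool_rot: [-0.047, 0.706, -0.002, 0.707]
force: [1.0, 0.8, -5.7]
finger_gap: 0.167
```

Request:
carry_out:
  commands:
    - [[-0.2, -0.6, 0.07, 0.12, 0, 0, 5], [-0.34, -1.0, 0.12, 0.2, 0, 0, 5], [-0.42, -1.25, 0.14, 0.25, 0.02, 0, 5], [-0.46, -1.35, 0.16, 0.26, 0.02, 0, 5], [-0.46, -1.36, 0.16, 0.27, 0.02, 0, 5]]

```text
t: 6.0
tcp_pos: [0.4957, -0.1623, 0.2418]
tool_rot: [-0.04, 0.707, -0.009, 0.707]
force: [-0.5, 0.4, -4.8]
finger_gap: 0.173
```

Run:
```python
from h import *
for n in ("top","side"):
    s=cam(n);im=s["image"][:,:,::-1]
    im=im[180:320,330:530] if n=="top" else im[130:340,240:440]
    cv2.imwrite(f"pics/{n}5.png",cv2.resize(im,None,fx=2.8 if n=="side" else 4,fy=2.8 if n=="side" else 4,interpolation=cv2.INTER_CUBIC))
st=manip.sense();R0=Rn.from_quat(st["tool_rot"]).as_matrix();print(st["tcp_pos"],R0,st["q"],st["finger_gap"]*85.4)
```

```text
[ 0.496 -0.162  0.242] [[ 0.001 -0.043  0.999]
 [-0.069  0.997  0.043]
 [-0.998 -0.069 -0.002]] [-0.495  0.367  1.694 -0.069  1.047 -2.076] 14.749387560968719
```

View pics/top5.png

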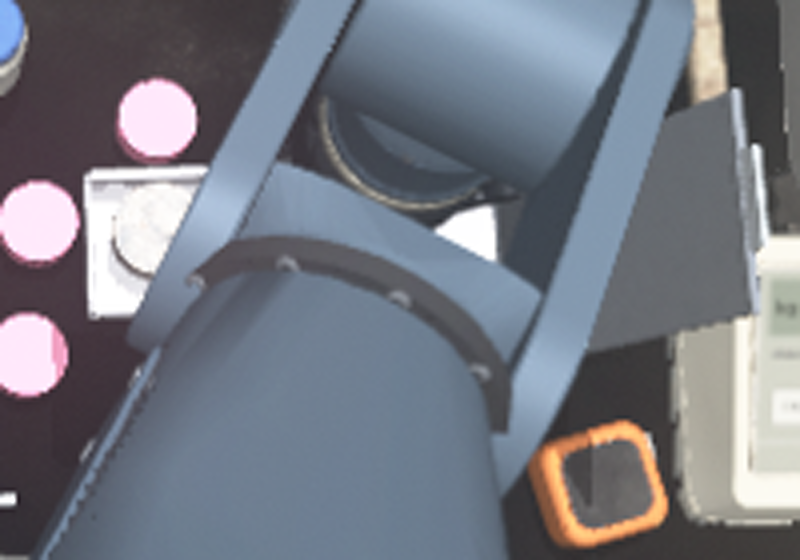

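View pics/side5.png

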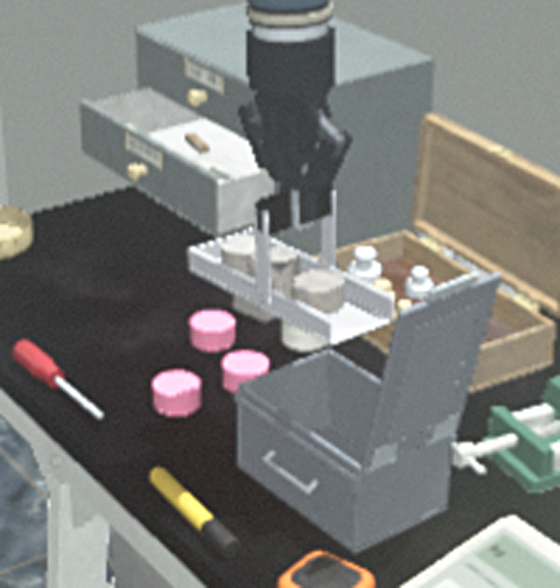

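All three slices are still on the tray, with the lip over the box. Next I'll plan the tipping move, with the lip as the controlled point.

```bash
cat >> h.py <<'E'
def lip_pose(lx,lz,th,ly=0):  # lip in box frame, tilt rad -> TCP pose (grip nominal 19mm + 3.5mm low: TCP at bar z -15.5mm)
    f=np.array([np.cos(BY),np.sin(BY),0]);z=np.array([0,0,1.])
    fp=np.cos(th)*f-np.sin(th)*z;zp=np.cos(th)*z+np.sin(th)*f
    lip=BC+f*lx+z*lz
    return lip-fp*.09+zp*.090-zp*.0158, trayR(BY,th)
E
python3 - <<'E'
from h import *
st=manip.sense();R0=Rn.from_quat(st["tool_rot"]).as_matrix();p0=st["tcp_pos"]
print(lip_pose(.024,.178,np.radians(-4)),p0)
N=15;seq=[]
for i in range(1,16):
    if i<=10:
        u=i/10; s=3*u*u-2*u**3; th=-4+26*s; lx=.024-.069*s; lz=.176-.081*s
    else:
        u=(i-10)/5; th=22+14*u; lx=-.045; lz=.095
    seq.append(lip_pose(lx,lz,np.radians(th)))
p,R=p0,R0
for k in range(0,N,5):
    print(rows(p,R,seq[k:k+5])); p,R=seq[k+4]
E
```

```text
(array([ 0.496, -0.162,  0.246]), array([[ 0.003, -0.044,  0.999],
       [-0.07 ,  0.997,  0.044],
       [-0.998, -0.07 ,  0.   ]])) [ 0.496 -0.162  0.242]
[[-0.04, 0.03, 0.01, -0.0, -0.02, 0.14, 5], [0.07, 0.15, 0.01, -0.0, -0.02, 0.53, 5], [0.24, 0.32, 0.01, -0.0, -0.02, 1.11, 5], [0.46, 0.51, 0.02, -0.0, -0.02, 1.82, 5], [0.71, 0.71, 0.02, -0.0, -0.02, 2.59, 5]]
[[0.3, 0.12, 0.0, 0.0, -0.0, 0.77, 5], [0.59, 0.22, 0.0, -0.0, 0.0, 1.48, 5], [0.84, 0.29, 0.0, 0.0, -0.0, 2.06, 5], [1.02, 0.33, 0.0, 0.0, -0.0, 2.45, 5], [1.08, 0.35, 0.0, 0.0, 0.0, 2.6, 5]]
[[-0.17, -0.15, -0.0, -0.0, 0.0, 0.56, 5], [-0.34, -0.31, -0.0, 0.0, -0.0, 1.12, 5], [-0.49, -0.47, -0.0, -0.0, -0.0, 1.68, 5], [-0.64, -0.65, -0.0, 0.0, -0.0, 2.24, 5], [-0.78, -0.82, -0.0, 0.0, -0.0, 2.8, 5]]
```

Request:
carry_out:
  commands:
    - [[0, 0.03, 0, 0, 0, 0.14, 5], [0.07, 0.15, 0, 0, 0, 0.53, 5], [0.24, 0.32, 0, 0, 0, 1.1, 5], [0.46, 0.5, 0, 0, 0, 1.8, 5], [0.7, 0.7, 0, 0, 0, 2.6, 5]]

```text
t: 6.6
tcp_pos: [0.4956, -0.1458, 0.2235]
tool_rot: [0.04, 0.706, 0.072, 0.704]
force: [0.2, -0.2, -4.6]
finger_gap: 0.177
```

Request:
carry_out:
  commands:
    - [[0.3, 0.12, 0, 0, 0, 0.77, 5], [0.6, 0.22, 0, 0, 0, 1.5, 5], [0.84, 0.3, 0, 0, 0, 2.06, 5], [1.02, 0.33, 0, 0, 0, 2.45, 5], [1.08, 0.35, 0, 0, 0, 2.6, 5]]

```text
t: 7.1
tcp_pos: [0.4948, -0.1342, 0.1974]
tool_rot: [0.12, 0.697, 0.15, 0.691]
force: [0.0, 0.2, -5.4]
finger_gap: 0.171
```

Run:
```python
from h import *
s=cam("side");im=s["image"][130:340,240:440,::-1]
cv2.imwrite("pics/side6.png",cv2.resize(im,None,fx=2.8,fy=2.8,interpolation=cv2.INTER_CUBIC))
st=manip.sense();print(st["tcp_pos"],lip_pose(-.045,.095,np.radians(22))[0],st["q"],st["force"])
```

```text
[ 0.495 -0.134  0.197] [ 0.495 -0.132  0.198] [-0.657  0.509  1.661  0.307  1.242 -2.409] [ 0.883 -0.744 -6.172]
```

View pics/side6.png

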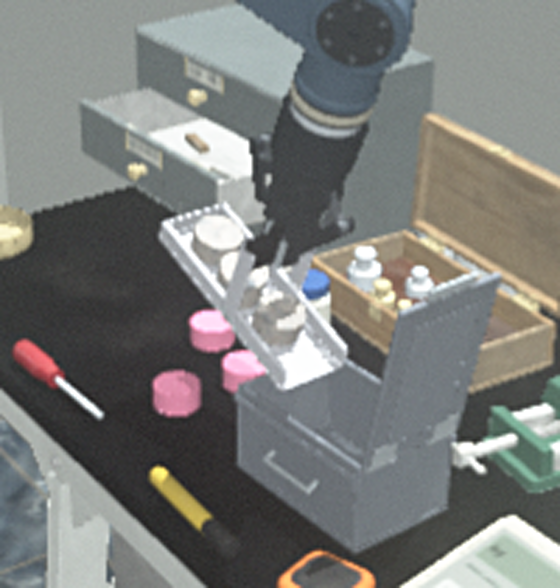

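The lip is inside the rim with the slices just starting to move, so I'll tilt further.

Request:
carry_out:
  commands:
    - [[-0.17, -0.15, 0, 0, 0, 0.56, 5], [-0.34, -0.31, 0, 0, 0, 1.1, 5], [-0.49, -0.47, 0, 0, 0, 1.68, 5], [-0.64, -0.65, 0, 0, 0, 2.24, 5], [-0.78, -0.82, 0, 0, 0, 2.8, 5]]

```text
t: 7.65
tcp_pos: [0.4964, -0.1603, 0.2091]
tool_rot: [0.203, 0.677, 0.233, 0.668]
force: [0.1, -0.1, -5.7]
finger_gap: 0.173
```

Request:
carry_out:
  commands:
    - [[0, 0, 0, 0, 0, 0, 5], [0, 0, 0, 0, 0, 0, 5], [0, 0, 0, 0, 0, 0, 5], [0, 0, 0, 0, 0, 0, 5], [0, 0, 0, 0, 0, 0, 5]]

```text
t: 8.15
tcp_pos: [0.496, -0.1594, 0.2091]
tool_rot: [0.204, 0.677, 0.233, 0.668]
force: [-0.3, 0.4, -2.2]
finger_gap: 0.174
```

Run:
```python
from h import *
s=cam("side");im=s["image"][130:340,240:440,::-1]
cv2.imwrite("pics/side7.png",cv2.resize(im,None,fx=2.8,fy=2.8,interpolation=cv2.INTER_CUBIC))
st=manip.sense();print(st["tcp_pos"],lip_pose(-.045,.095,np.radians(36))[0],st["q"],st["force"])
```

```text
[ 0.496 -0.159  0.209] [ 0.496 -0.159  0.208] [-0.77   0.596  1.56   0.417  1.479 -2.529] [-0.318  0.205 -2.534]
```

View pics/side7.png

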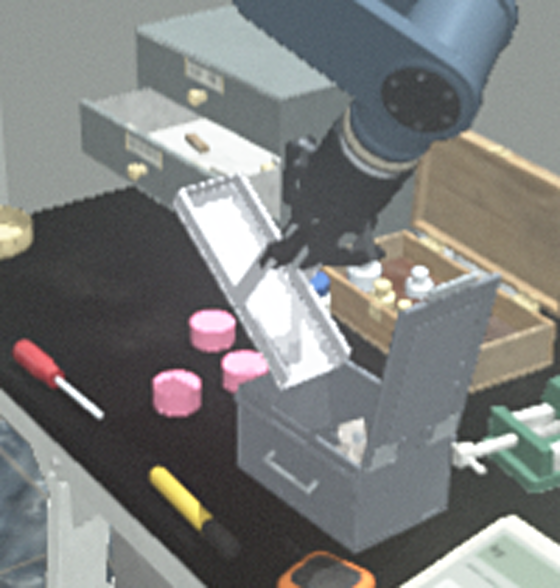

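The tray is empty and the wrist load dropped by about 3.5 N, so the slices are in the box. Now I'll take the tray back to its original spot.

Run:
```python
from h import *
p0,R0=lip_pose(-.045,.095,np.radians(36))
seq=[]
for i in range(1,6):
    u=i/5; seq.append(lip_pose(-.045+.03*u,.095+.085*u,np.radians(36-30*u)))
pa,_=seq[-1]; pe=np.array([.437,.155,.125]); yf=np.radians(-74.56)
for i in range(1,16):
    u=mj(i/15); up=min(1,u)
    p=pa+(pe-pa)*u; seq.append((p,trayR(BY+(yf-BY)*u,np.radians(6*(1-u)))))
for i in range(1,6):
    u=i/5; seq.append((np.array([.437,.155,.125-.049*(3*u*u-2*u**3)]),trayR(yf,0)))
p,R=p0,R0
for k in range(0,len(seq),5):
    print(rows(p,R,seq[k:k+5])); p,R=seq[k+4]; print("  ->",p)
```

```text
[[-0.3, 0.5, 0.0, -0.0, 0.0, -1.2, 5], [-0.57, 0.95, 0.0, 0.0, 0.0, -2.4, 5], [-0.82, 1.36, 0.0, -0.0, 0.0, -3.6, 5], [-1.04, 1.72, 0.0, 0.0, 0.0, -4.8, 5], [-1.26, 2.03, 0.0, -0.0, 0.0, -6.0, 5]]
  -> [ 0.495 -0.136  0.263]
[[0.02, 0.03, -0.0, -0.01, 0.0, -0.0, 5], [0.13, 0.21, -0.03, -0.05, 0.01, -0.02, 5], [0.39, 0.64, -0.1, -0.15, 0.02, -0.07, 5], [0.82, 1.35, -0.22, -0.31, 0.03, -0.15, 5], [1.41, 2.33, -0.38, -0.54, 0.05, -0.25, 5]]
  -> [ 0.483 -0.075  0.234]
[[0.7, 1.22, -0.13, -0.28, 0.02, -0.13, 5], [1.48, 2.58, -0.28, -0.59, 0.04, -0.27, 5], [2.29, 3.99, -0.44, -0.91, 0.06, -0.42, 5], [3.07, 5.35, -0.59, -1.22, 0.07, -0.57, 5], [3.76, 6.57, -0.72, -1.5, 0.08, -0.7, 5]]
  -> [0.449 0.094 0.154]
[[0.51, 1.03, 0.03, -0.23, 0.0, -0.11, 5], [0.88, 1.79, 0.05, -0.39, 0.01, -0.18, 5], [1.1, 2.24, 0.06, -0.49, 0.01, -0.23, 5], [1.2, 2.44, 0.06, -0.54, 0.01, -0.25, 5], [1.21, 2.47, 0.07, -0.54, 0.01, -0.25, 5]]
  -> [0.437 0.155 0.125]
[[0.2, 0.0, 0.0, 0.0, 0.0, 0.0, 5], [0.69, 0.0, 0.0, 0.0, 0.0, 0.0, 5], [1.27, 0.0, 0.0, 0.0, 0.0, 0.0, 5], [1.76, 0.0, 0.0, 0.0, 0.0, 0.0, 5], [1.96, 0.0, 0.0, 0.0, 0.0, 0.0, 5]]
  -> [0.437 0.155 0.076]
```

Request:
carry_out:
  commands:
    - [[-0.3, 0.5, 0, 0, 0, -1.2, 5], [-0.57, 0.95, 0, 0, 0, -2.4, 5], [-0.82, 1.36, 0, 0, 0, -3.6, 5], [-1.04, 1.72, 0, 0, 0, -4.8, 5], [-1.26, 2.03, 0, 0, 0, -6.0, 5]]

```text
t: 8.7
tcp_pos: [0.4947, -0.1367, 0.265]
tool_rot: [0.021, 0.707, 0.051, 0.705]
force: [0.9, 1.1, -2.3]
finger_gap: 0.175
```

Request:
carry_out:
  commands:
    - [[0.02, 0.03, 0, 0, 0, 0, 5], [0.13, 0.2, -0.03, -0.05, 0, -0.02, 5], [0.39, 0.64, -0.1, -0.15, 0.02, -0.07, 5], [0.82, 1.35, -0.22, -0.31, 0.03, -0.15, 5], [1.41, 2.33, -0.38, -0.54, 0.05, -0.25, 5]]

```text
t: 9.2
tcp_pos: [0.4828, -0.0767, 0.2335]
tool_rot: [-0.001, 0.708, 0.06, 0.704]
force: [1.5, 1.6, -2.4]
finger_gap: 0.171
```

Request:
carry_out:
  commands:
    - [[0.7, 1.22, -0.13, -0.28, 0.02, -0.13, 5], [1.48, 2.58, -0.28, -0.59, 0.04, -0.27, 5], [2.29, 3.99, -0.44, -0.91, 0.06, -0.42, 5], [3.07, 5.35, -0.59, -1.22, 0.07, -0.57, 5], [3.76, 6.57, -0.72, -1.5, 0.08, -0.7, 5]]

```text
t: 9.7
tcp_pos: [0.4476, 0.0942, 0.1528]
tool_rot: [-0.07, 0.705, 0.086, 0.7]
force: [0.0, -0.7, -1.4]
finger_gap: 0.175
```

Request:
carry_out:
  commands:
    - [[0.51, 1.03, 0.03, -0.23, 0, -0.1, 5], [0.88, 1.79, 0.05, -0.39, 0, -0.18, 5], [1.1, 2.24, 0.06, -0.49, 0, -0.23, 5], [1.2, 2.44, 0.06, -0.54, 0, -0.25, 5], [1.21, 2.47, 0.07, -0.54, 0, -0.25, 5]]

```text
t: 10.2
tcp_pos: [0.4372, 0.1541, 0.1253]
tool_rot: [-0.095, 0.701, 0.095, 0.7]
force: [0.8, -0.1, -2.8]
finger_gap: 0.173
```

Run:
```python
from h import *
for n in ("top","side"):
    s=cam(n);im=s["image"][:,:,::-1]
    im=im[180:320,330:530] if n=="top" else im[150:340,200:430]
    k=4 if n=="top" else 3
    cv2.imwrite(f"pics/{n}8.png",cv2.resize(im,None,fx=k,fy=k,interpolation=cv2.INTER_CUBIC))
st=manip.sense();print(delta(np.array([.437,.155,.076]),trayR(np.radians(-74.56),0),st),st["force"])
```

```text
(array([ 1.999,  0.065, -0.023]), array([-0.026,  0.   ,  0.002])) [ 0.027 -0.1   -2.057]
```

View pics/top8.png

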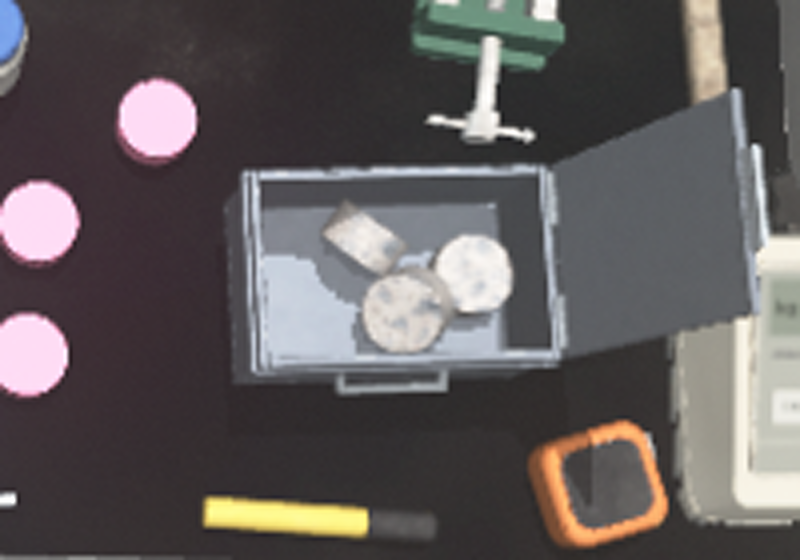

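View pics/side8.png

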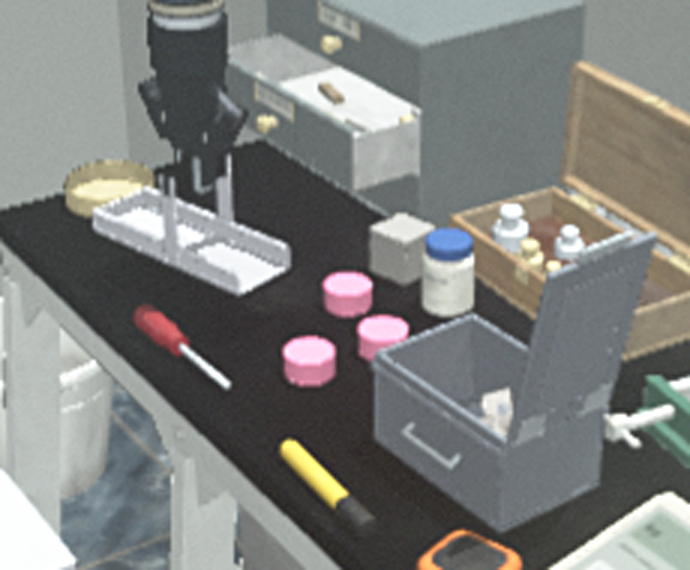

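All three slices lie in the box: one on edge at (363,240) and two flat at (403,312) and (473,273). I'll lower the tray.

Request:
carry_out:
  commands:
    - [[0.2, 0, 0, 0, 0, 0, 5], [0.7, 0, 0, 0, 0, 0, 5], [1.25, 0, 0, 0, 0, 0, 5], [1.7, 0, 0, 0, 0, 0, 5], [1.9, 0, 0, 0, 0, 0, 5]]

```text
t: 10.8
tcp_pos: [0.4372, 0.1536, 0.0775]
tool_rot: [-0.094, 0.701, 0.094, 0.7]
force: [-0.7, 0.8, -2.3]
finger_gap: 0.171
```

Request:
carry_out:
  commands:
    - [[0.04, 0, 0, 0, 0, 0, 5], [0.08, 0, 0, 0, 0, 0, 5], [0.12, 0, 0, 0, 0, 0, 5], [0.16, 0, 0, 0, 0, 0, 5], [0.16, 0, 0, 0, 0, 0, 5]]

```text
t: 11.3
tcp_pos: [0.4375, 0.1542, 0.0746]
tool_rot: [-0.095, 0.701, 0.095, 0.701]
force: [0.5, -0.9, -2.4]
finger_gap: 0.172
```

Request:
carry_out:
  commands:
    - [[0.02, 0, 0, 0, 0, 0, 5], [0.04, 0, 0, 0, 0, 0, 5], [0.06, 0, 0, 0, 0, 0, 5], [0.06, 0, 0, 0, 0, 0, 5], [0.06, 0, 0, 0, 0, 0, 5]]

```text
t: 11.8
tcp_pos: [0.4375, 0.1542, 0.0742]
tool_rot: [-0.095, 0.7, 0.095, 0.701]
force: [-2.5, -1.0, 10.3]
finger_gap: 0.17
```

The tray is down on the bench at the same height as before. I'll release it and retreat upward.

Request:
carry_out:
  commands:
    - [[-0.03, 0, 0, 0, 0, 0, 20], [-0.03, 0, 0, 0, 0, 0, 30], [-0.03, 0, 0, 0, 0, 0, 45], [-0.03, 0, 0, 0, 0, 0, 60], [-0.03, 0, 0, 0, 0, 0, 75]]

```text
t: 12.3
tcp_pos: [0.4373, 0.1542, 0.0735]
tool_rot: [-0.095, 0.701, 0.094, 0.701]
force: [0.0, -0.3, 0.1]
finger_gap: 0.843
```

Request:
carry_out:
  commands:
    - [[-0.3, 0, 0, 0, 0, 0, 75], [-1.2, 0, 0, 0, 0, 0, 75], [-2.8, 0, 0, 0, 0, 0, 75], [-4.6, 0, 0, 0, 0, 0, 75], [-6.2, 0, 0, 0, 0, 0, 75]]

```text
t: 12.8
tcp_pos: [0.4372, 0.1542, 0.2309]
tool_rot: [-0.095, 0.701, 0.094, 0.701]
force: [0.9, -0.1, -0.9]
finger_gap: 0.878
```

Run:
```python
from h import *
s=cam("side");im=s["image"][:,:,::-1][130:340,200:430]
cv2.imwrite("pics/side9.png",cv2.resize(im,None,fx=2.8,fy=2.8,interpolation=cv2.INTER_CUBIC))
st=manip.sense();print(st["tcp_pos"],st["q"],st["force"])
```

```text
[0.441 0.155 0.237] [ 0.098  0.304  1.817 -0.     1.008 -1.742] [1.393 0.544 2.719]
```

View pics/side9.png

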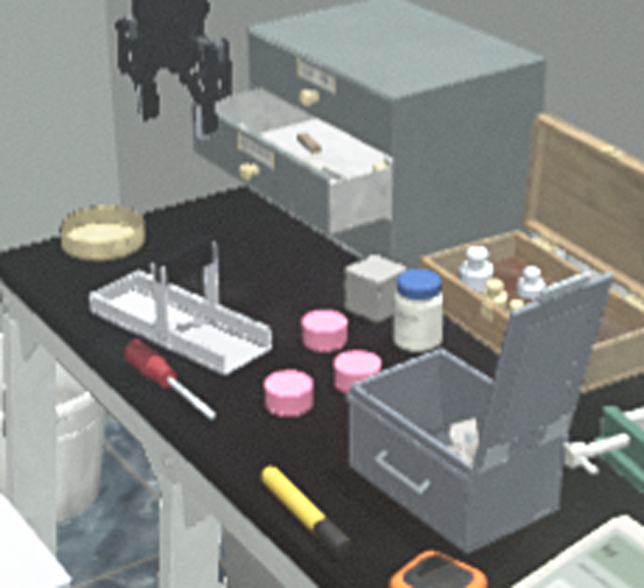

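The tray stands flat and empty. Now I'll plan the lid: go over it, get behind its outer face and swing it shut with the fingers closed.

```bash
cat >> h.py <<'E'
RL=toolR([0,0,-1],[1,0,0])
def bx(x,z,y=0):
    f=np.array([np.cos(BY),np.sin(BY),0]);l=np.array([-f[1],f[0],0]); return BC+f*x+l*y+np.array([0,0,z])
E
python3 - <<'E'
from h import *
st=manip.sense();R0=Rn.from_quat(st["tool_rot"]).as_matrix();p0=np.array([.4372,.1542,.232])
pts=[(np.array([.45,.06,.34]),.3),(np.array([.49,-.2,.37]),.75),(bx(.165,.37),1.),(bx(.165,.24),1.)]
r=Rn.from_matrix(R0.T@RL).as_rotvec();print(np.degrees(r))
seq=[];prev=(p0,0)
for p,u in pts:
    n=5
    for i in range(1,n+1):
        k=i/n; uu=prev[1]+(u-prev[1])*k
        seq.append((prev[0]+(p-prev[0])*k,R0@Rn.from_rotvec(r*uu).as_matrix()))
    prev=(p,u)
p,R=p0,R0
for k in range(0,len(seq),5):
    print(rows(p,R,seq[k:k+5],0)); p,R=seq[k+4]; print("  ->",p)
E
```

```text
[105.392   0.629  -0.576]
[[-0.86, -0.76, -0.09, 1.26, 0.01, -0.01, 0], [-1.73, -1.51, -0.18, 2.53, 0.02, -0.01, 0], [-2.59, -2.27, -0.27, 3.79, 0.02, -0.02, 0], [-3.45, -3.02, -0.36, 5.06, 0.03, -0.03, 0], [-4.32, -3.78, -0.45, 6.32, 0.04, -0.03, 0]]
  -> [0.45 0.06 0.34]
[[-0.23, -1.91, 0.89, 1.9, 0.01, -0.01, 0], [-0.47, -3.82, 1.78, 3.79, 0.02, -0.02, 0], [-0.7, -5.72, 2.67, 5.69, 0.03, -0.03, 0], [-0.93, -7.63, 3.56, 7.59, 0.05, -0.04, 0], [-1.17, -9.54, 4.45, 9.49, 0.06, -0.05, 0]]
  -> [ 0.49 -0.2   0.37]
[[0.0, -0.59, 1.48, 1.05, 0.01, -0.01, 0], [0.01, -1.17, 2.95, 2.11, 0.01, -0.01, 0], [0.01, -1.76, 4.43, 3.16, 0.02, -0.02, 0], [0.01, -2.35, 5.9, 4.22, 0.03, -0.02, 0], [0.02, -2.93, 7.38, 5.27, 0.03, -0.03, 0]]
  -> [ 0.506 -0.398  0.37 ]
[[1.04, 0.0, -0.0, 0.0, 0.0, 0.0, 0], [2.08, 0.0, -0.0, 0.0, 0.0, 0.0, 0], [3.12, 0.0, -0.0, 0.0, 0.0, 0.0, 0], [4.16, 0.0, -0.0, 0.0, 0.0, 0.0, 0], [5.2, 0.0, -0.0, 0.0, 0.0, 0.0, 0]]
  -> [ 0.506 -0.398  0.24 ]
```

Request:
carry_out:
  commands:
    - [[-0.86, -0.76, -0.1, 1.26, 0, 0, 0], [-1.73, -1.5, -0.2, 2.5, 0, 0, 0], [-2.6, -2.27, -0.27, 3.8, 0, 0, 0], [-3.45, -3.0, -0.36, 5.0, 0, 0, 0], [-4.3, -3.8, -0.45, 6.3, 0, 0, 0]]
  force: 40

```text
t: 13.35
tcp_pos: [0.4512, 0.0591, 0.3372]
tool_rot: [0.101, 0.7, -0.101, 0.7]
force: [-0.5, 0.7, 0.1]
finger_gap: 0.019
```

Request:
carry_out:
  commands:
    - [[-0.2, -1.6, 0.75, 1.6, 0, 0, 0], [-0.4, -3.2, 1.5, 3.2, 0, 0, 0], [-0.6, -4.8, 2.25, 4.8, 0, 0, 0], [-0.8, -6.4, 3.0, 6.4, 0, 0, 0], [-1.0, -7.5, 3.5, 7.5, 0, 0, 0]]

```text
t: 13.85
tcp_pos: [0.4837, -0.1475, 0.3615]
tool_rot: [0.321, 0.63, -0.321, 0.63]
force: [0.3, 1.0, -0.9]
finger_gap: -0.002
```

Run:
```python
from h import *
st=manip.sense();print(st["tcp_pos"],st["q"],st["finger_gap"]);print(delta(bx(.165,.37),RL,st))
```

```text
[ 0.484 -0.147  0.361] [-0.517  0.226  1.543 -0.001  1.372 -1.145] -0.0020363406055754086
(array([-0.332, -5.156,  8.634]), array([7.197, 0.01 , 0.004]))
```

Request:
carry_out:
  commands:
    - [[-0.3, -0.9, 1.5, 1.3, 0, 0, 0], [-0.33, -1.8, 3.0, 2.6, 0, 0, 0], [-0.33, -2.7, 4.5, 3.9, 0, 0, 0], [-0.33, -3.6, 6.0, 5.2, 0, 0, 0], [-0.33, -4.5, 7.5, 6.5, 0, 0, 0]]

```text
t: 14.35
tcp_pos: [0.5039, -0.3639, 0.3695]
tool_rot: [0.484, 0.516, -0.484, 0.515]
force: [0.8, -0.2, 0.2]
finger_gap: 0.004
```

Run:
```python
from h import *
st=manip.sense();print(st["tcp_pos"],st["q"],st["finger_gap"]);print(delta(bx(.165,.24),RL,st))
```

```text
[ 0.504 -0.364  0.369] [-0.805  0.405  1.255 -0.     1.482 -0.867] 0.004069124655863432
(array([5.178, 0.007, 1.36 ]), array([ 0.717, -0.003,  0.006]))
```

Request:
carry_out:
  commands:
    - [[0, 0, 1.0, 0.7, 0, 0, 0], [0, 0, 1.4, 0.7, 0, 0, 0], [1.0, 0, 1.4, 0.7, 0, 0, 0], [2.2, 0, 1.4, 0.7, 0, 0, 0], [3.2, 0, 1.4, 0.7, 0, 0, 0]]

```text
t: 14.85
tcp_pos: [0.5062, -0.3958, 0.2883]
tool_rot: [0.498, 0.503, -0.498, 0.502]
force: [0.1, -0.2, -0.8]
finger_gap: 0.004
```

Request:
carry_out:
  commands:
    - [[0.6, 0, 0, 0, 0, 0, 0], [1.2, 0, 0, 0, 0, 0, 0], [1.7, 0, 0, 0, 0, 0, 0], [1.95, 0, 0, 0, 0, 0, 0], [1.95, 0, 0, 0, 0, 0, 0]]

```text
t: 15.35
tcp_pos: [0.5064, -0.3965, 0.24]
tool_rot: [0.498, 0.503, -0.498, 0.501]
force: [0.4, 0.0, -0.2]
finger_gap: -0.001
```

Run:
```python
from h import *
s=cam("side");im=s["image"][:,:,::-1][130:340,280:480]
cv2.imwrite("pics/side10.png",cv2.resize(im,None,fx=2.8,fy=2.8,interpolation=cv2.INTER_CUBIC))
st=manip.sense();p0=st["tcp_pos"];R0=Rn.from_quat(st["tool_rot"]).as_matrix();print(p0,st["force"],delta(bx(.165,.24),RL,st))
def P(phi,l=.145,push=0):
    c,s=np.cos(phi),np.sin(phi); off=.011*s+.004-push
    return bx(.085-l*c+off*s,.0905+l*s+off*c)
seq=[(bx(.165-.05*i/5,.24-.002*i/5),RL) for i in range(1,6)]   # to x=.115
for ph in [92,88,84,79,74, 69,64,58,52,46, 40,34,28,22,16, 13,10,7,5,3.5]: seq.append((P(np.radians(ph)),RL))
p,R=p0,R0
for k in range(0,len(seq),5):
    print(rows(p,R,seq[k:k+5],0)); p,R=seq[k+4]; print("  ->",p)
```

```text
[ 0.507 -0.397  0.241] [-0.365  0.476 -0.371] (array([ 0.032, -0.022,  0.031]), array([ 0.081, -0.001,  0.005]))
[[0.05, -0.04, -0.37, 0.08, -0.0, 0.01, 0], [0.06, -0.05, -0.77, 0.08, -0.0, 0.01, 0], [0.08, -0.07, -1.17, 0.08, -0.0, 0.01, 0], [0.1, -0.08, -1.57, 0.08, -0.0, 0.01, 0], [0.11, -0.09, -1.97, 0.08, -0.0, 0.01, 0]]
  -> [ 0.504 -0.348  0.238]
[[0.12, -0.02, -0.4, 0.0, 0.0, 0.0, 0], [0.08, -0.04, -0.8, 0.0, 0.0, 0.0, 0], [0.07, -0.05, -1.21, 0.0, 0.0, 0.0, 0], [0.09, -0.08, -1.72, 0.0, 0.0, 0.0, 0], [0.16, -0.1, -2.24, 0.0, 0.0, 0.0, 0]]
  -> [ 0.502 -0.292  0.234]
[[0.12, -0.02, -0.51, 0.0, 0.0, 0.0, 0], [0.28, -0.04, -1.0, 0.0, 0.0, 0.0, 0], [0.53, -0.07, -1.58, 0.0, 0.0, 0.0, 0], [0.85, -0.09, -2.13, 0.0, 0.0, 0.0, 0], [1.23, -0.12, -2.65, 0.0, 0.0, 0.0, 0]]
  -> [ 0.499 -0.226  0.203]
[[0.44, -0.02, -0.47, 0.0, 0.0, 0.0, 0], [0.92, -0.04, -0.89, 0.0, 0.0, 0.0, 0], [1.46, -0.06, -1.26, 0.0, 0.0, 0.0, 0], [2.03, -0.07, -1.57, 0.0, 0.0, 0.0, 0], [2.63, -0.08, -1.81, 0.0, 0.0, 0.0, 0]]
  -> [ 0.497 -0.181  0.137]
[[0.31, -0.0, -0.1, 0.0, 0.0, 0.0, 0], [0.63, -0.01, -0.17, 0.0, 0.0, 0.0, 0], [0.95, -0.01, -0.23, 0.0, 0.0, 0.0, 0], [1.17, -0.01, -0.26, 0.0, 0.0, 0.0, 0], [1.33, -0.01, -0.28, 0.0, 0.0, 0.0, 0]]
  -> [ 0.496 -0.174  0.104]
```

View pics/side10.png

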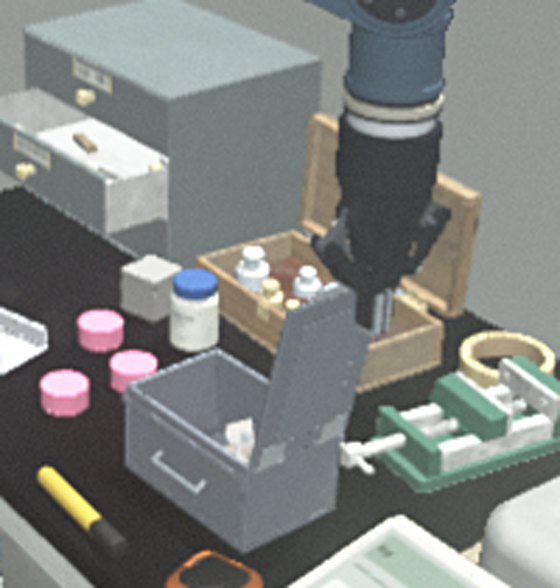

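The fingers are behind the lid, so I'll push.

Request:
carry_out:
  commands:
    - [[0.05, -0.04, -0.37, 0.08, 0, 0, 0], [0.06, -0.05, -0.77, 0.08, 0, 0, 0], [0.08, -0.07, -1.17, 0.08, 0, 0, 0], [0.1, -0.08, -1.57, 0.08, 0, 0, 0], [0.11, -0.09, -1.97, 0.08, 0, 0, 0]]

```text
t: 15.9
tcp_pos: [0.5044, -0.3479, 0.2388]
tool_rot: [0.5, 0.499, -0.5, 0.501]
force: [0.1, -2.3, 1.1]
finger_gap: 0.0
```

Request:
carry_out:
  commands:
    - [[0.12, -0.02, -0.4, 0, 0, 0, 0], [0.08, -0.04, -0.8, 0, 0, 0, 0], [0.07, -0.05, -1.2, 0, 0, 0, 0], [0.09, -0.08, -1.72, 0, 0, 0, 0], [0.16, -0.1, -2.24, 0, 0, 0, 0]]

```text
t: 16.4
tcp_pos: [0.5014, -0.2911, 0.2337]
tool_rot: [-0.5, -0.5, 0.5, -0.5]
force: [1.0, -1.6, -1.2]
finger_gap: -0.002
```

Run:
```python
from h import *
s=cam("side");im=s["image"][:,:,::-1][130:340,280:480]
cv2.imwrite("pics/side11.png",cv2.resize(im,None,fx=2.8,fy=2.8,interpolation=cv2.INTER_CUBIC))
st=manip.sense();print(st["tcp_pos"],st["force"])
```

```text
[ 0.501 -0.288  0.233] [ 0.496  1.43  -0.248]
```

View pics/side11.png

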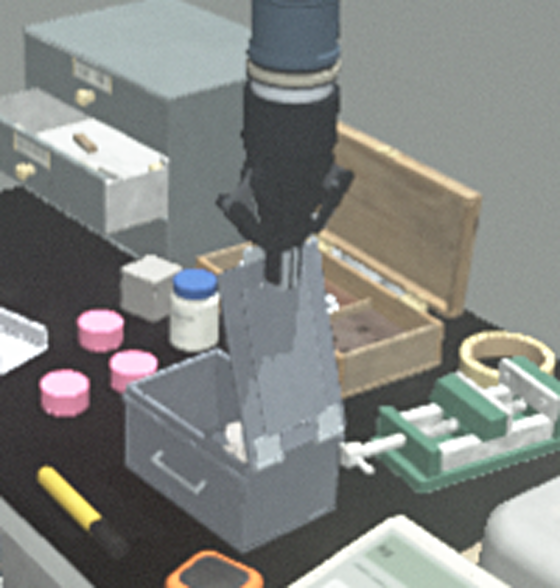

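The lid is following, now at about 70°. I'll continue along the arc.

Request:
carry_out:
  commands:
    - [[0.12, -0.02, -0.5, 0, 0, 0, 0], [0.28, -0.04, -1.0, 0, 0, 0, 0], [0.53, -0.07, -1.58, 0, 0, 0, 0], [0.85, -0.09, -2.13, 0, 0, 0, 0], [1.23, -0.12, -2.65, 0, 0, 0, 0]]

```text
t: 16.95
tcp_pos: [0.4986, -0.2245, 0.2026]
tool_rot: [-0.5, -0.5, 0.5, -0.5]
force: [0.8, -2.2, 0.4]
finger_gap: -0.0
```

Request:
carry_out:
  commands:
    - [[0.44, -0.02, -0.47, 0, 0, 0, 0], [0.92, -0.04, -0.89, 0, 0, 0, 0], [1.46, -0.06, -1.26, 0, 0, 0, 0], [2.03, -0.07, -1.57, 0, 0, 0, 0], [2.63, -0.08, -1.81, 0, 0, 0, 0]]

```text
t: 17.45
tcp_pos: [0.4963, -0.1791, 0.1365]
tool_rot: [0.5, 0.5, -0.5, 0.5]
force: [-0.4, -1.0, 0.5]
finger_gap: 0.0
```

Request:
carry_out:
  commands:
    - [[0.31, 0, -0.1, 0, 0, 0, 0], [0.63, 0, -0.17, 0, 0, 0, 0], [0.85, 0, -0.23, 0, 0, 0, 0], [1.0, 0, -0.26, 0, 0, 0, 0], [1.1, 0, -0.28, 0, 0, 0, 0]]

```text
t: 17.95
tcp_pos: [0.4966, -0.1737, 0.1097]
tool_rot: [-0.5, -0.5, 0.5, -0.5]
force: [-0.6, 0.4, 1.4]
finger_gap: -0.0
```

Run:
```python
from h import *
s=cam("side");im=s["image"][:,:,::-1][130:340,280:480]
cv2.imwrite("pics/side12.png",cv2.resize(im,None,fx=2.8,fy=2.8,interpolation=cv2.INTER_CUBIC))
st=manip.sense();print(st["tcp_pos"],st["force"])
```

```text
[ 0.497 -0.174  0.11 ] [-0.633  0.329  0.432]
```

View pics/side12.png

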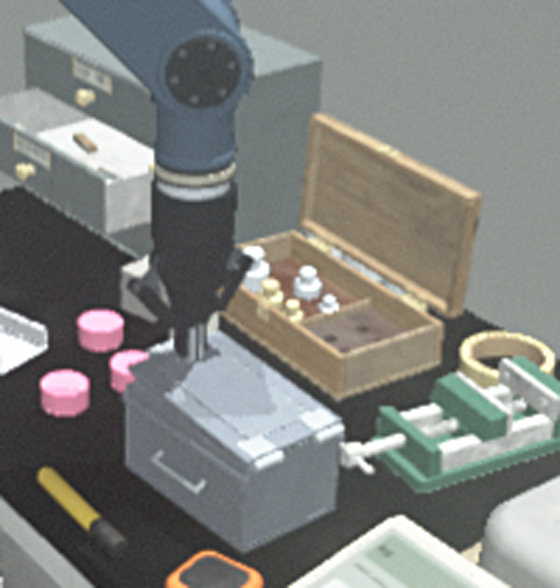

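Request:
carry_out:
  commands:
    - [[0.08, 0, 0, 0, 0, 0, 0], [0.16, 0, 0, 0, 0, 0, 0], [0.24, 0, 0, 0, 0, 0, 0], [0.32, 0, 0, 0, 0, 0, 0], [0.32, 0, 0, 0, 0, 0, 0]]

```text
t: 18.5
tcp_pos: [0.4967, -0.1738, 0.1017]
tool_rot: [-0.5, -0.5, 0.5, -0.5]
force: [-0.1, -0.1, 0.9]
finger_gap: -0.003
```

Request:
carry_out:
  commands:
    - [[0.05, 0, 0, 0, 0, 0, 0], [0.1, 0, 0, 0, 0, 0, 0], [0.13, 0, 0, 0, 0, 0, 0], [0.16, 0, 0, 0, 0, 0, 0], [0.16, 0, 0, 0, 0, 0, 0]]

```text
t: 19.0
tcp_pos: [0.4966, -0.1737, 0.0978]
tool_rot: [-0.5, -0.5, 0.5, -0.5]
force: [0.4, 0.2, 0.5]
finger_gap: -0.002
```

Request:
carry_out:
  commands:
    - [[0.03, 0, 0, 0, 0, 0, 0], [0.06, 0, 0, 0, 0, 0, 0], [0.06, 0, 0, 0, 0, 0, 0], [0.06, 0, 0, 0, 0, 0, 0], [0.06, 0, 0, 0, 0, 0, 0]]

```text
t: 19.5
tcp_pos: [0.4966, -0.1737, 0.0966]
tool_rot: [-0.5, -0.5, 0.5, -0.5]
force: [0.5, -0.1, 2.7]
finger_gap: -0.001
```

Run:
```python
from h import *
s=cam("side");im=s["image"][:,:,::-1][230:340,310:430]
cv2.imwrite("pics/side13.png",cv2.resize(im,None,fx=5,fy=5,interpolation=cv2.INTER_CUBIC))
st=manip.sense();print(st["tcp_pos"],st["force"])
```

```text
[ 0.497 -0.174  0.097] [-0.66   0.761  3.932]
```

View pics/side13.png

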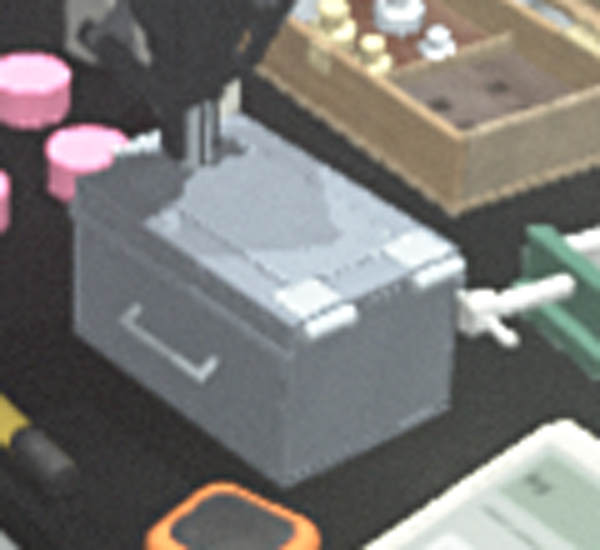

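Nearly home. I'll press in small steps until the rim carries the load.

Request:
carry_out:
  commands:
    - [[0.03, 0, 0, 0, 0, 0, 0], [0.05, 0, 0, 0, 0, 0, 0], [0.05, 0, 0, 0, 0, 0, 0], [0.05, 0, 0, 0, 0, 0, 0], [0.05, 0, 0, 0, 0, 0, 0]]

```text
t: 20.05
tcp_pos: [0.4966, -0.1737, 0.0964]
tool_rot: [-0.5, -0.5, 0.5, -0.5]
force: [-2.3, 2.1, 11.5]
finger_gap: -0.001
```

Request:
carry_out:
  commands:
    - [[0.03, 0, 0, 0, 0, 0, 0], [0.03, 0, 0, 0, 0, 0, 0], [0.03, 0, 0, 0, 0, 0, 0], [0.03, 0, 0, 0, 0, 0, 0], [0.03, 0, 0, 0, 0, 0, 0]]

```text
t: 20.55
tcp_pos: [0.4967, -0.1737, 0.0963]
tool_rot: [-0.5, -0.5, 0.5, -0.5]
force: [-3.8, 1.9, 16.3]
finger_gap: -0.001
```

Request:
carry_out:
  commands:
    - [[-0.2, 0, 0, 0, 0, 0, 0], [-0.8, 0, 0, 0, 0, 0, 0], [-2.0, 0, 0, 0, 0, 0, 0], [-3.8, 0, 0, 0, 0, 0, 0], [-5.6, 0, 0, 0, 0, 0, 0]]

```text
t: 21.05
tcp_pos: [0.496, -0.1735, 0.235]
tool_rot: [0.5, 0.501, -0.501, 0.499]
force: [1.5, -0.3, -0.2]
finger_gap: 0.0
```

Request:
carry_out:
  commands:
    - [[-0.6, 0, -1.5, 0, 0, 0, 0], [-1.0, 0, -3.2, 0, 0, 0, 0], [-1.0, 0, -5.0, 0, 0, 0, 0], [-1.0, 0, -6.6, 0, 0, 0, 0], [-1.0, 0, -8.0, 0, 0, 0, 0]]

```text
t: 21.55
tcp_pos: [0.4963, 0.0282, 0.2593]
tool_rot: [-0.5, -0.5, 0.5, -0.5]
force: [0.9, -0.8, 0.0]
finger_gap: -0.001
```

Run:
```python
from h import *
S=cam("side");T=cam("top")
cv2.imwrite("pics/side14.png",cv2.resize(S["image"][190:360,210:430,::-1],None,fx=3.5,fy=3.5,interpolation=cv2.INTER_CUBIC))
cv2.imwrite("pics/top14.png",cv2.resize(T["image"][170:330,120:530,::-1],None,fx=1.95,fy=1.95,interpolation=cv2.INTER_CUBIC))
st=manip.sense();print(st["tcp_pos"],st["force"],st["t"])
```

```text
[0.496 0.03  0.259] [ 0.82  -0.598 -0.512] 21.65
```

View pics/side14.png

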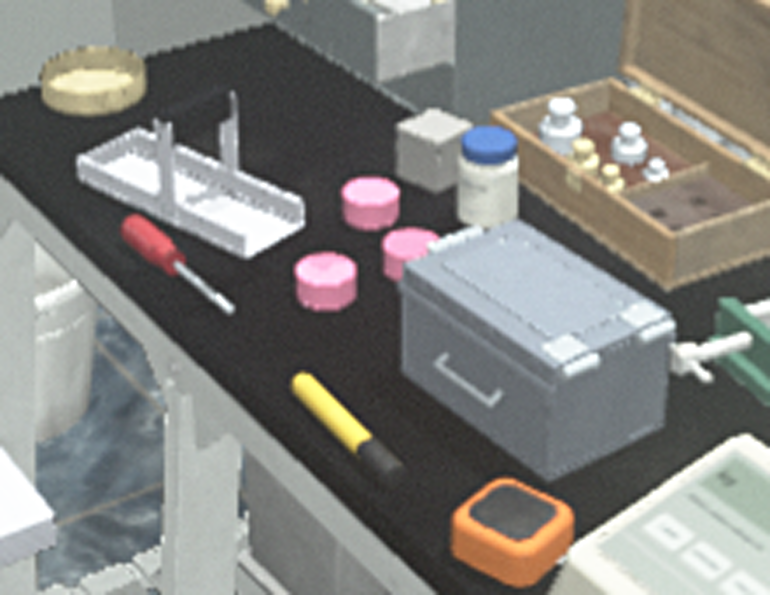

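View pics/top14.png

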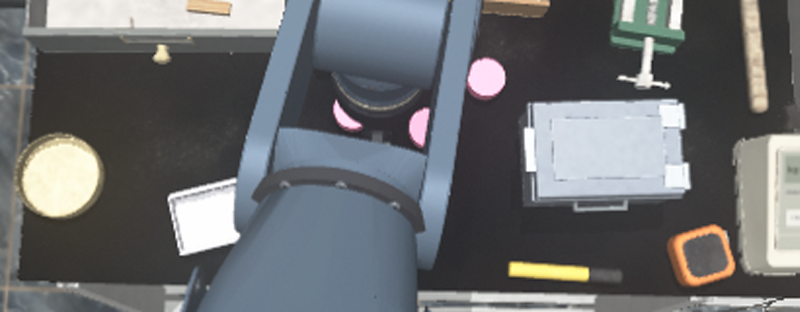

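The lid lies flush on the rim with its tab at (460,238) in the side crop. The tray stands flat, the bystanders are in place and the robot is clear, so I'll hand it in.

```bash
python3 -c "
from station import manip
print(manip.sign_off())"
```

```text
the job is handed in; nothing more can be done
None
```

The job is done and was handed in at about 21.7 s, well inside the 72 s limit. I carried the tray to the box by its handle, tipped it to about 36° and set it back empty at its original spot. Then I swung the lid shut with the closed fingers.

**Last checks:**
- **Slices:** before I closed the lid, the top view showed all three in the box, one of them standing on edge. The fingers held only the handle bar while the slices were on the tray.
- **Lid:** it stopped at a finger height of 96.3 mm while I pressed with about 16 N. That matches its 6 mm thickness on the rim, and it stayed flush after I let go.
- **Bench:** the tray looked flat and empty. The other things appeared unmoved, judged by eye, with some partly hidden by the arm in the last top view.
- **Robot:** it was clear of everything, with wrist force near zero.

**One slip:** early on, I sent one free-air move in the wrong tool axes. It touched nothing, and I corrected it on the next move. No checks failed or disagreed.

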